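# Load the paint mixer and lock its bayonet cover

### The arm

A 6-joint arm with a two-finger parallel gripper is mounted at the origin on the work surface. World frame = base frame: x ahead of the robot, y to its left, z up, the work surface at z = 0. Lengths are in mm, angles in rad, forces in N, time in s.
With the tool pointing down it reaches from about 400 to 925 mm from the base axis. Payload 12.5 kg.
Tool frame: the origin (TCP) lies midway between the tips of the shut fingers; the grasp point (between the pads) lies 19 mm behind it (env.pinch_z is the distance from the TCP to the grasp point, in mm); z points along the fingers, y is the line along which they close (so a half turn about z gives the same grasp; the last joint's range is limited). The gripper opens to 95 mm and grips with 3 to 60 N. Pads are 20 mm wide; open, the fingers measure 119 mm over their backs; the gripper's body (75 mm by 180 mm) begins 59 mm behind the grasp point.
Start: joints at [1.157, 0.491, 1.559, -0, 1.092, -0.106], TCP at [189.335, 595.65, 214.661] pointing down, gripper open.
Joint ranges: [-3.1, 3.1], [-0.84, 2.19], [0.05, 2.79], [-1.13, 4.28], [0.06, 2.93], [-2.69, 2.69]. Speed limits (rad/s): [2.22, 2.22, 2.79, 3.14, 3.14, 3.14].

### API

Orientations are given as [roll, pitch, yaw] about the fixed x, y, z axes, in that order (R = Rz(yaw) Ry(pitch) Rx(roll)).
In Python, from cell import readout, eyes, job_done, env gives the robot as it stands.
- The arm moves only by the shell command python3 -m jog 'ROWS'. ROWS is a JSON object of lists of equal length, an entry for each row: "dp": the shift along the tool's x, y, z in mm, a list of three; "twist": the turn about the tool's z in degrees; "claw": the closure, from -1 (fully open) to 1 (shut). A call has 1 to 8 rows; each row is the pose to reach, as a shift and turn from the pose commanded when the call began, along the tool's axes at that moment; what a row does not reach only later rows make up. A row lasts 1/12 s, in which the tool goes at most 41.7 mm and 7.16 degrees, less where a joint would pass 70% of its speed; a pose out of reach is approached as far as the arm can. A call with a gripper value outside its range is refused whole. The fingers move at their own pace and stop on an object; the grip force is fixed at half the most. Time passes only in rows, so rows that repeat a pose let the fingers close. It gives the time, the measured TCP pose, the force and the opening at its end, in the units of the state.
- readout.state(): the state, without advancing time (a new reading comes with each control period).
- eyes.read_camera(name): name is "scene" or "top" or "wrist"; returns the picture (384x512x3 uint8, red, green, blue); there is no depth.
- eyes.camera_model(name): a dict with "intrinsics" (3x3 intrinsics, pixels), "k1" (the pictures are not rectified: a ray, as slopes to the right and down, at radius r is drawn at 1 + k1 r^2 times it, then the intrinsics apply), "R" (3x3) and "t" (3): a world point X has camera coordinates R X + t. Camera axes: x right, y down, z forward; pixel columns grow to the right and rows downward; lengths in mm; the calibration is good to about 2 mm. A picture is of the moment at which its call begins: read the wrist's pose just before it. camera_model takes no time and is no camera call; for the wrist camera it gives the pose at the moment of the call.
- job_done(): hands the job in, once; it reports no verdict.
The state is a dict: "t": time; "joints": joint angles; "qvel": joint speeds; "tau": joint torques, N m; "eef_pos": TCP position; "tcp_rot": TCP orientation; "ft_force": force on the tool from outside, world axes, zero at the start; "moment": the same for the moment, N m; "opening": opening from 0.0 (shut) to 1.0 (fully open).
Only numpy, scipy, OpenCV 4.12 (cv2) and the standard library are available. Lean on these libraries where they do the work, as an engineer would, in place of code of your own. Each camera call takes 0.05 s, during which the arm holds its last target. There are 200 camera calls.

### The job

Load the paint mixer: press its orange bayonet cover down, twist it about a quarter turn counter-clockwise and take it off, lift off the blue retainer plate, and stand every paint pot waiting on the table upright in a cup of the carousel, one to a cup. Then turn the plate so that its eyes match the three studs and slide it fully down, and put the cover back on, pressed down and twisted clockwise until it is locked. Leave the figurines, mug and other things on the table where they are.

Things in the scene. Friction and masses are not known exactly. Their poses are not given: they have to be found in the camera images.
- mixer: Paint-pot mixer, fixed: round grey motor base 240 mm across, black control pod on its -x side, on top a still (not turning) aluminium carousel 232 mm across, upper face 62 mm above the table, with three pillars at 0, 120, 240 deg from the mixer's x axis, three black cups midway between them and a hub in the middle. Origin: on the axis at table level; z up
- stud0 (a point): shoulder centre of the pillar on the mixer's +x side, 84 mm from the axis (the others at 120 and 240 deg). Each pillar is 14 mm thick up to this flat shoulder, 126 mm above the table, and carries an 8 mm stud 22 mm tall with a tapered tip
- hub (a point): centre of the hub's top, 156 mm above the table. The hub is 22 mm thick (32 mm below 114 mm), top edge chamfered; two brass lugs stick out of its top along the mixer's +x and -x to 18 mm from the axis, 6 mm wide and 8 mm tall. A 16 mm spring plunger stands out of the top: 16 mm when free, pushing with 2.4 N; 6 N with the cover locked, 12 N when it is fully down
- seat (a point): point on the mixer's axis 126 mm above the table, in the plane of the three shoulders; axes as the mixer's. The plate's origin is here when the plate is down on the shoulders with a stud through each eye (its x axis at 0, 120 or 240 deg to the mixer's)
- lock (a point): point on the mixer's axis 144 mm above the table; axes as the mixer's. The cover's origin is here when it is locked, its grip bar then lying along the lugs, that is along the mixer's x axis (either way round)
- cover: Orange bayonet cover (alike after half a turn), 180 g. Origin: centre of its underside; z up. Grey claw ring 47 mm across from 0 to 22 mm, orange brim 76 mm across from 22 to 28 mm, grip bar along its x axis, 64 x 16 mm, from 28 to 52 mm. Starts locked. To free it: press 7 to 9 mm down (it stops at 10), turn it, pressed, 86 deg (75 to 100) counter-clockwise seen from above, let it rise, lift
- cover_bar (a point): middle of the cover's grip bar, 40 mm above the cover's underside. To lock the cover: set it over the hub with its bar 86 deg counter-clockwise of the lugs; it rests on the plunger 6 mm above the locked height; press it to 7 to 9 mm below the locked height, turn clockwise until the bar lies along the lugs, release: it rises and its pockets catch the lugs. Set aside, it stands on its claw ring
- plate: Blue six-lobed retainer plate, 220 g, 204 mm across, 8 mm thick. Origin: centre of its underside; z up. Three square-ended lobes at 0, 120 and 240 deg from its x axis have 13 mm eyes 84 mm from the centre for the 8 mm studs; three round-ended lobes between them cover the cups. Starts on the studs, down on the shoulders, under the cover
- collar (a point): centre of the top of the plate's aluminium collar, 26 mm above the plate's underside; the collar stands 18 mm above the plate, 59 mm outside and 52 mm inside diameter, open right through. Grip the plate across the outside of the collar
- mat: Dark green work mat on the table, fixed, 210 mm (x) by 330 mm (y), 2 mm thick, free of things at the start. Origin: centre of its underside; axes nearly the world's. There is room on it for the plate and, towards its -y end, the cover
- pot_a: Paint pot to be mixed, orange with a cream label and a white lid, 60 mm tall, about 130 g, standing at the start: body 60 mm across up to 40 mm, lid 42 mm across from 44 to 60 mm (grip it by the lid). Origin: centre of its underside; z up. It may be absent
- pot_b: Paint pot to be mixed, violet with a cream label and a white lid, 60 mm tall, about 130 g, standing at the start: body 60 mm across up to 40 mm, lid 42 mm across from 44 to 60 mm (grip it by the lid). Origin: centre of its underside; z up. It may be absent
- pot_c: Paint pot to be mixed, green with a cream label and a white lid, 60 mm tall, about 130 g, standing at the start: body 60 mm across up to 40 mm, lid 42 mm across from 44 to 60 mm (grip it by the lid). Origin: centre of its underside; z up. It may be absent
- cup0 (a point): centre of the floor of the carousel cup at 60 deg from the mixer's x axis, 62 mm above the table. The cup is 67 mm wide inside, with a rim 10 mm tall and 74 mm across, its centre 76 mm from the axis; a pot stands in it with its origin at this point and its top just below the plate
- cup1 (a point): centre of the floor of the carousel cup at 180 deg from the mixer's x axis, 62 mm above the table. The cup is 67 mm wide inside, with a rim 10 mm tall and 74 mm across, its centre 76 mm from the axis; a pot stands in it with its origin at this point and its top just below the plate
- cup2 (a point): centre of the floor of the carousel cup at 300 deg from the mixer's x axis, 62 mm above the table. The cup is 67 mm wide inside, with a rim 10 mm tall and 74 mm across, its centre 76 mm from the axis; a pot stands in it with its origin at this point and its top just below the plate
- bunny: Bystander, to be left alone: dark brown bunny figurine, 60 mm across, 85 mm tall. Origin: centre of its underside
- bear: Bystander, to be left alone: white plaster bear, 66 mm across, 97 mm tall. Origin: centre of its underside
- stump: Bystander, to be left alone: small tree-stump casting with rings on top, 58 mm across, 37 mm tall. Origin: centre of its underside
- mug: Bystander, to be left alone: blue water mug, 72 mm across, 85 mm tall, handle at its +y. Origin: centre of its underside
- window_red: Bystander, to be left alone: red arched window casting lying flat, 65 x 46 x 10 mm. Origin: centre of its underside
- window_white: Bystander, to be left alone: white arched window casting lying flat, 65 x 46 x 10 mm. Origin: centre of its underside
- brush_cup: Bystander, to be left alone: clear cup of brushes, 84 mm across, brushes to about 220 mm. Origin: centre of its underside
Things that resemble listed ones, but are neither listed nor needed, are in the scene too. Several things have the shape of the cover; the one meant has the colours described above.

How it is judged (in metres and radians):
On the way, in this order (a step that is already met when the one before it is completed fails the run):
1. the cover is pressed down against its spring, clear of the lugs (z of cover in the frame of lock below -0.005 m), for 0.1 s.
2. the cover is freed from the lugs and taken off the hub (distance between cover and lock above 0.08 m), for 0.2 s.
3. the retainer plate is lifted off the studs (distance between plate and seat above 0.08 m), for 0.2 s.
4. every pot stands in a cup (((horizontal distance between pot_a and cup0 below 0.008 m and z of pot_a in the frame of cup0 between -0.005 and 0.005 m) or (horizontal distance between pot_a and cup1 below 0.008 m and z of pot_a in the frame of cup1 between -0.005 and 0.005 m) or (horizontal distance between pot_a and cup2 below 0.008 m and z of pot_a in the frame of cup2 between -0.005 and 0.005 m)) and angle between each of pot_a, pot_b, pot_c's own z axis and vertical below 0.12 rad and linear speed of each of pot_a, pot_b, pot_c below 0.03 m/s and ((horizontal distance between pot_b and cup0 below 0.008 m and z of pot_b in the frame of cup0 between -0.005 and 0.005 m) or (horizontal distance between pot_b and cup1 below 0.008 m and z of pot_b in the frame of cup1 between -0.005 and 0.005 m) or (horizontal distance between pot_b and cup2 below 0.008 m and z of pot_b in the frame of cup2 between -0.005 and 0.005 m)) and ((horizontal distance between pot_c and cup0 below 0.008 m and z of pot_c in the frame of cup0 between -0.005 and 0.005 m) or (horizontal distance between pot_c and cup1 below 0.008 m and z of pot_c in the frame of cup1 between -0.005 and 0.005 m) or (horizontal distance between pot_c and cup2 below 0.008 m and z of pot_c in the frame of cup2 between -0.005 and 0.005 m))), for 0.2 s.
5. the plate is down on the shoulders again, a stud in each eye (horizontal distance between plate and seat below 0.005 m and z of plate in the frame of seat between -0.004 and 0.004 m and angle between plate's own z axis and vertical below 0.06 rad), for 0.2 s.
At the end, for the whole second after the job is handed in: Every pot stands in a cup (8 mm off centre, 5 mm in height, tilt 0.12 rad at most); the plate is on its studs and shoulders (5 mm sideways, 4 mm in height, 0.06 rad); the cover is locked (3 mm in height, 5 mm sideways, bar within 0.25 rad of the mixer's x axis); all at rest (all of step 4 and all of step 5 and horizontal distance between cover and lock below 0.005 m and z of cover in the frame of lock between -0.003 and 0.003 m and angle between the x axis of cover and the x axis of lock, either way round below 0.25 rad and angle between cover's own z axis and vertical below 0.07 rad and linear speed of cover below 0.02 m/s); the robot touches nothing.
It fails at once if a bystander is moved by more than 30 mm or tipped over (distance of any of bunny, bear, stump, mug, window_red, window_white, brush_cup from where it was at the start of the episode above 0.03 m or angle between any of bunny, bear, stump, mug, window_red, window_white, brush_cup's own z axis and vertical above 0.5 rad).
Of pot_a, pot_b, pot_c only 2 to 3 are there at a start; the rules pass over those that are not, and their reading is None.
At some moment in a run one of pot_a, pot_b, pot_c may be knocked a few centimetres aside while the robot is not near it.
It also fails if it takes over 210 s, if anything falls off the work surface, if the arm or the gripper's body presses on something with over 40 N, if the wrist force passes 120 N, or if a joint passes its speed limit or range.

## Working session

There is one attempt and no reset: what is moved stays moved. The work goes in short steps, Python scripts to look and compute and a shell command to move; the robot and the scene stay as the last step left them, time stands still between calls to the robot, and variables do not carry over. Pictures are saved under pics/ and viewed, on a budget of 14 in all, crops included, one or two more only if the job needs it, and the job is handed in when it is done.

```bash
ls; mkdir -p pics
python3 - <<'E'
from cell import readout, eyes, env
import cv2
print(readout.state())
for n in ("scene","top","wrist"):
    m=eyes.camera_model(n); print(n,{k:(v.tolist() if hasattr(v,'tolist') else v) for k,v in m.items()})
for n in ("top","scene"):
    cv2.imwrite(f"pics/{n}0.png",cv2.resize(eyes.read_camera(n)[:,:,::-1],(800,600),interpolation=cv2.INTER_CUBIC))
    cv2.imwrite(f"pics/{n}0raw.png",eyes.read_camera(n)[:,:,::-1]) if n=="top" else 0
print(env.pinch_z)
E
```

```text
pics
{'t': 0.0, 'joints': array([ 1.15736736e+00,  4.91571526e-01,  1.55945344e+00, -7.83007876e-06,
        1.09170609e+00, -1.05608771e-01]), 'qvel': array([-0.00189221, -0.00109398, -0.00022951, -0.00099499, -0.00035166,
       -0.00025151]), 'tau': array([-3.15462159e-03, -6.12637925e+01, -2.58177906e+01,  6.90663094e-02,
        4.82232857e-02, -9.61825572e-05]), 'eef_pos': array([189.24908019, 595.39924552, 214.05294291]), 'tcp_rot': array([-3.14045986e+00, -1.13096773e-04,  2.83377600e+00]), 'ft_force': array([ 0.96210868, -0.09645361, -0.59805648]), 'moment': array([-0.03025289, -0.01503073, -0.02022392]), 'opening': 0.9994765545578693}
scene {'intrinsics': [[418.31301264813834, 0.0, 256.6471169990955], [0.0, 418.31301264813834, 189.22612406079335], [0.0, 0.0, 1.0]], 'k1': -0.007986971407167415, 'R': [[-0.8137759174162856, 0.5811693422710668, -0.0033093560549321975], [0.4828409131073291, 0.6729014350088117, -0.5604179791840752], [-0.3234708779209704, -0.4576525476464625, -0.8282033184971784]], 't': [384.4736926906692, -158.27445167137225, 1550.9562095856234]}
top {'intrinsics
[... 151 characters left out ...]
021927214503677094, -0.999741061752712, 0.006083314036759646], [-0.9901151008765336, -0.022558428060496776, -0.1384312260282739], [0.1385326108913039, -0.0029877699040409622, -0.9903533656986477]], 't': [1.2574951016313358, 492.69857954252694, 1360.6435709860746]}
wrist {'intrinsics': [[293.5489202804115, 0.0, 253.34582157067047], [0.0, 293.5489202804115, 198.34419951201014], [0.0, 0.0, 1.0]], 'k1': 0.014391894059670566, 'R': [[0.30347699512456844, 0.9528356148947178, -0.0024503914727916996], [0.9260869609936956, -0.2943505292247391, 0.23605233873567016], [0.22419780129971426, -0.07390573004391042, -0.9717372530468579]], 't': [-624.8705936993109, -26.522329603986112, 390.6220345892638]}
18.8
```

View pics/top0.png

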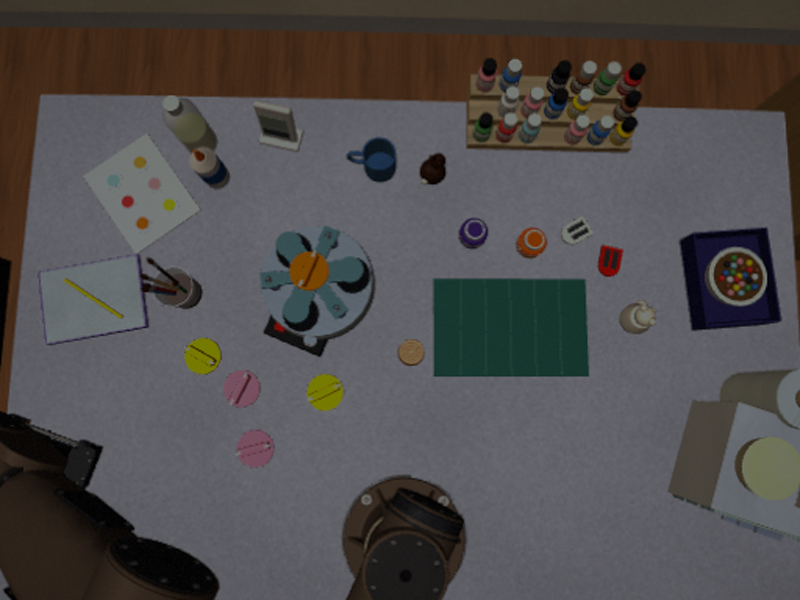

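View pics/scene0.png

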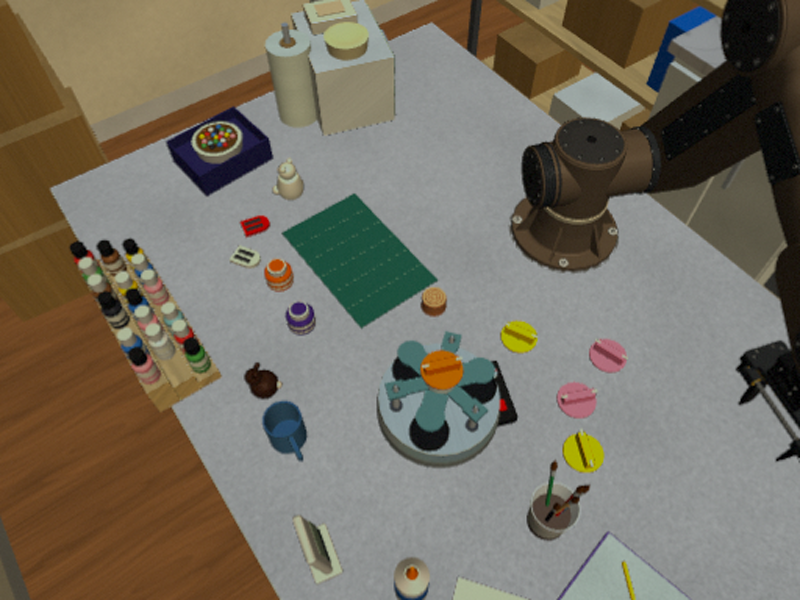

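The top view shows the mixer at about (312,282), the violet pot at (473,233) and the orange pot at (532,242). There is no green pot to be mixed. The mat is at (510,328), and the grey-ringed orange cover is on the mixer at (309,270).

```bash
cat > h.py <<'E'
import numpy as np, cv2
from cell import readout, eyes
from scipy.spatial.transform import Rotation as Ro
def cam(n):
    m=eyes.camera_model(n); return np.array(m["intrinsics"]),np.array([m["k1"],0,0,0.]),np.array(m["R"]),np.array(m["t"])
def to_world(c,px,z):
    K,d,R,t=c; px=np.atleast_2d(np.asarray(px,float))
    n=cv2.undistortPoints(px[:,None],K,d)[:,0]
    ray=np.c_[n,np.ones(len(n))]@R; o=-R.T@t
    return o+ray*((z-o[2])/ray[:,2])[:,None]
def proj(c,X):
    K,d,R,t=c
    return cv2.projectPoints(np.atleast_2d(np.asarray(X,float)),cv2.Rodrigues(R)[0],t,K,d)[0][:,0]
def blob(img,near,lo,hi,rad=40):
    "largest HSV-range contour within rad px of near: centroid, area, contour"
    h=cv2.cvtColor(img,cv2.COLOR_RGB2HSV); m=cv2.inRange(h,lo,hi)
    k=np.zeros_like(m); cv2.circle(k,tuple(int(v) for v in near),rad,255,-1)
    cs=cv2.findContours(m&k,cv2.RETR_EXTERNAL,cv2.CHAIN_APPROX_NONE)[0]
    b=max(cs,key=cv2.contourArea); M=cv2.moments(b)
    return np.array([M["m10"]/M["m00"],M["m01"]/M["m00"]]),M["m00"],b
def goal(p,yaw=None):
    "rows for moving the TCP from its pose now to p with yaw (deg): dp in tool axes, twist"
    s=readout.state(); R=Ro.from_euler('xyz',s["tcp_rot"]).as_matrix()
    d=R.T@(np.asarray(p,float)-s["eef_pos"])
    tw=0 if yaw is None else (np.degrees(s["tcp_rot"][2])-yaw+90)%180-90
    print("dp",d.round(1),"twist",round(float(tw),1),"dist rows",round(np.linalg.norm(d)/41.7,1),"j6",round(float(s["joints"][5]),2))
E
python3 - <<'E'
from h import *
top,sc=cam("top"),cam("scene"); s=800/512
T=eyes.read_camera("top"); S=eyes.read_camera("scene")
org=((5,120,90),(18,255,255)); 
for nm,z,pt,ps,rng in (("cover",175,(309,270),(442,370),org),("potA",30,(532,242),(278,275),org),("potB",30,(473,233),(300,318),((118,60,25),(150,255,255)))):
    for c,I,p in ((top,T,pt),(sc,S,ps)):
        b=blob(I,np.array(p)/s,*rng,rad=22); print(nm,b[0].round(1),b[1],to_world(c,b[0],z)[0].round(1))
# rough: studs/lobes/pod in top
print("lobe ends",to_world(top,np.array([[328,240],[335,303],[272,280]])/s,134).round(0))
print("carousel c",to_world(top,np.array([[317,282]])/s,62).round(0))
print("mat",to_world(top,np.array([[433,279],[586,279],[588,376],[433,376]])/s,2).round(0))
w=cam("wrist"); st=readout.state(); R=Ro.from_euler('xyz',st["tcp_rot"]).as_matrix()
print("wrist cam in tool",R.T@(-w[2].T@w[3]-st["eef_pos"]), "view axis tool",R.T@w[2][2])
for nm,a,z in(("bear",(636,318),20),("stump",(411,352),37),("mug",(380,160),85),("wr",(610,261),10),("ww",(577,230),10),("bunny",(432,170),40),("brush",(178,287),90),):
    print(nm,to_world(top,np.array(a)/s,z)[0].round(0))
E
```

```text
cover [197.2 173.1] 445.5 [521.1 193.8 175. ]
cover [282.2 236.4] 507.5 [525.8 196.  175. ]
potA [340.  154.4] 130.0 [ 621.4 -258.8   30. ]
potA [179.2 177.6] 110.0 [ 623.5 -246.5   30. ]
potB [302.3 148.9] 135.5 [ 637.  -132.5   30. ]
potB [192.3 204. ] 60.5 [ 641.4 -127.6   30. ]
lobe ends [[590. 163. 134.]
 [465. 145. 134.]
 [508. 270. 134.]]
carousel c [[518. 191.  62.]]
mat [[ 540.  -51.    2.]
 [ 547. -383.    2.]
 [ 338. -384.    2.]
 [ 332.  -55.    2.]]
wrist cam in tool [  66.06345216    0.90700855 -170.26016918] view axis tool [-0.23614427 -0.00141501  0.97171698]
bear [ 463. -483.   20.]
stump [379.  -7.  37.]
mug [774.  67.  85.]
wr [ 587. -434.   10.]
ww [ 654. -363.   10.]
bunny [771. -44.  40.]
brush [496. 468.  90.]
```

```bash
python3 -c "
from h import *
goal([520,193,300],158)"
```

```text
dp [-437.1 -283.5  -85.5] twist 4.4 dist rows 12.7 j6 -0.11
```

```bash
python3 -m jog '{"dp":[[-218,-142,-86],[-218,-142,-86],[-218,-142,-86],[-218,-142,-86],[-218,-142,-86],[-218,-142,-86],[-218,-142,-86],[-218,-142,-86]],"twist":[4,4,4,4,4,4,4,4],"claw":[-1,-1,-1,-1,-1,-1,-1,-1]}'; python3 -c "
from h import *
goal([520,193,300],158)"
```

```text
t: 0.92
eef_pos: [356.7, 391.7, 302.4]
tcp_rot: [3.139, 0.002, 2.76]
ft_force: [0.4, 0.0, 0.0]
opening: 0.999
dp [-225.5 -123.8    2.6] twist 0.2 dist rows 6.2 j6 -0.48
```

```bash
python3 -m jog '{"dp":[[-225,-124,0],[-225,-124,0],[-225,-124,0],[-225,-124,0],[-225,-124,0],[-225,-124,0],[-225,-124,0],[-225,-124,0]],"twist":[0,0,0,0,0,0,0,0],"claw":[-1,-1,-1,-1,-1,-1,-1,-1]}'
python3 - <<'E'
from h import *
c=cam("wrist"); I=eyes.read_camera("wrist")
cv2.imwrite("pics/w1raw.png",I[:,:,::-1]); np.savez("pics/w1.npz",*c)
J=np.clip(I.astype(float)*1.6,0,255).astype(np.uint8)
cv2.imwrite("pics/w1.png",cv2.resize(J[:,:,::-1],(800,600),interpolation=cv2.INTER_CUBIC))
E
```

```text
t: 1.58
eef_pos: [518.6, 194.6, 299.9]
tcp_rot: [-3.141, -0.001, 2.761]
ft_force: [-0.1, 0.7, -0.1]
opening: 1.002
```

View pics/w1.png

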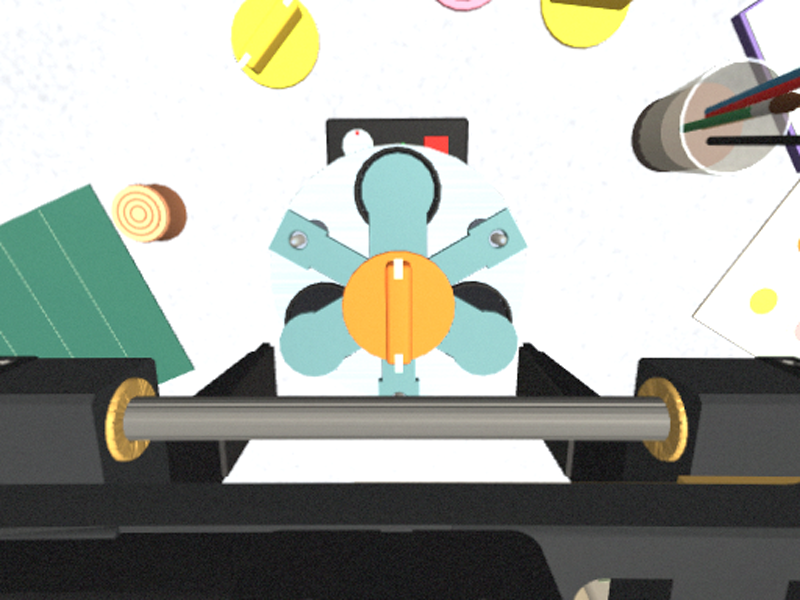

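The wrist view is nearly symmetric about the bar, so the cover and mixer x axis are aligned with the tool. The cover centre is at (398,306), the bar end marks are at (398,268) and (398,364), and the studs are at (297,239) and (499,238).

Run:
```python
from h import *
f=np.load("pics/w1.npz"); c=tuple(f[k] for k in f.files); s=800/512
I=cv2.imread("pics/w1raw.png")[:,:,::-1].copy()
ctr,a,b=blob(I,(398/s,306/s),(8,120,60),(22,255,255),60)
pts=to_world(c,b[:,0].astype(float)+0.,172)[:,:2]
print("blob",ctr,a); (cc,r)=cv2.minEnclosingCircle(pts.astype(np.float32)); print("brim",cc,r,"ell",cv2.fitEllipse(pts.astype(np.float32)))
w=to_world(c,np.array([[398,268],[398.5,364]])/s,196); print("bar",w.round(1),np.degrees(np.arctan2(*(w[0]-w[1])[1::-1])))
for z in(134,148):
  w=to_world(c,np.array([[297.5,239],[498.5,238.5]])/s,z); d=w[0]-w[1]
  # studs at 120 / 240 deg
  print(z,w.round(1),np.linalg.norm(d),"145.5 expected; yaw of line",np.degrees(np.arctan2(d[1],d[0])))
```

```text
blob [254.55808015 195.22773306] 3851.0
brim (524.2443237304688, 194.37533569335938) 38.749263763427734 ell ((522.9125366210938, 194.6066131591797), (74.02432250976562, 74.20825958251953), 102.86082458496094)
bar [[495.6 205.7 196. ]
 [552.5 183.2 196. ]] 158.50510412117075
134 [[457.3 142.5 134. ]
 [511.3 278.1 134. ]] 145.97565302157457 145.5 expected; yaw of line -111.70584523550392
148 [[457.3 145.7 148. ]
 [509.  275.7 148. ]] 139.8978227396545 145.5 expected; yaw of line -111.7058452355039
```

```bash
python3 -c "
from h import *
goal([523.2,194.6,175],158.4)"
```

```text
dp [ -5.9   1.  125.1] twist -0.1 dist rows 3.0 j6 -0.95
```

```bash
python3 -m jog '{"dp":[[-5,1,30],[-5,1,60],[-5,1,95],[-5,1,95],[-5,1,95],[-5,1,95]],"twist":[0,0,0,0,0,0],"claw":[-1,-1,-1,-1,-1,-1]}'
python3 - <<'E'
from h import *
for i in range(3): goal([523.2,194.6,175],158.4); eyes.read_camera("top")
E
```

```text
t: 2.13
eef_pos: [522.7, 196.4, 207.4]
tcp_rot: [3.14, 0.001, 2.765]
ft_force: [-0.1, 1.1, 1.1]
opening: 0.998
dp [-1.1 -1.5 32.4] twist 0.0 dist rows 0.8 j6 -0.95
dp [-0.7 -1.4 32.8] twist 0.0 dist rows 0.8 j6 -0.95
dp [-0.6 -1.2 32.8] twist 0.0 dist rows 0.8 j6 -0.95
```

```bash
python3 -m jog '{"dp":[[-1,-1,20],[-1,-1,32],[-1,-1,32],[-1,-1,32],[-1,-1,32],[-1,-1,32],[-1,-1,32],[-1,-1,32]],"twist":[0,0,0,0,0,0,0,0],"claw":[-1,-1,-1,1,1,1,1,1]}'; python3 -m jog '{"dp":[[0,0,0],[0,0,0],[0,0,0],[0,0,0],[0,0,0],[0,0,0]],"twist":[0,0,0,0,0,0],"claw":[1,1,1,1,1,1]}'
```

```text
t: 2.95
eef_pos: [523.3, 193.9, 174.2]
tcp_rot: [3.141, 0.001, 2.764]
ft_force: [0.6, -0.7, -0.0]
opening: 0.704
t: 3.45
eef_pos: [523.0, 193.8, 173.6]
tcp_rot: [3.142, -0.0, 2.764]
ft_force: [-0.0, 0.3, 0.1]
opening: 0.286
```

```bash
python3 -m jog '{"dp":[[0,0,0],[0,0,0],[0,0,0],[0,0,0],[0,0,0],[0,0,0]],"twist":[0,0,0,0,0,0],"claw":[1,1,1,1,1,1]}';python3 -m jog '{"dp":[[0,0,2],[0,0,4],[0,0,6],[0,0,8],[0,0,8],[0,0,8],[0,0,8]],"twist":[0,0,0,0,0,0,0],"claw":[1,1,1,1,1,1,1]}'
```

```text
t: 3.95
eef_pos: [523.1, 193.9, 173.6]
tcp_rot: [3.141, 0.0, 2.764]
ft_force: [0.0, 0.7, -0.2]
opening: 0.17
t: 4.53
eef_pos: [523.1, 193.9, 166.2]
tcp_rot: [3.141, 0.001, 2.764]
ft_force: [-2.8, -0.3, 7.9]
opening: 0.166
```

```bash
python3 -m jog '{"dp":[[0,0,0.7],[0,0,0.7],[0,0,0.7],[0,0,0.7],[0,0,0.7],[0,0,0.7],[0,0,0.7],[0,0,0.7]],"twist":[-2,-8,-14,-20,-26,-32,-38,-44],"claw":[1,1,1,1,1,1,1,1]}'; python3 -m jog '{"dp":[[0,0,0],[0,0,0],[0,0,0],[0,0,0],[0,0,0],[0,0,0],[0,0,0],[0,0,0]],"twist":[-6,-12,-18,-24,-30,-36,-42,-43],"claw":[1,1,1,1,1,1,1,1]}';  python3 -m jog '{"dp":[[0,0,0],[0,0,0],[0,0,0]],"twist":[0,0,0],"claw":[1,1,1]}'
```

```text
t: 5.2
eef_pos: [523.8, 194.0, 165.8]
tcp_rot: [-3.141, 0.002, -2.746]
ft_force: [0.1, 0.7, 8.6]
opening: 0.164
t: 5.87
eef_pos: [523.8, 194.0, 165.7]
tcp_rot: [-3.14, 0.001, -1.994]
ft_force: [0.1, -0.2, 8.8]
opening: 0.169
t: 6.12
eef_pos: [523.8, 194.0, 165.7]
tcp_rot: [-3.14, 0.001, -2.001]
ft_force: [-0.3, -0.1, 7.6]
opening: 0.165
```

```bash
python3 -m jog '{"dp":[[0,0,-5],[0,0,-10],[0,0,-15],[0,0,-20],[0,0,-30],[0,0,-40],[0,0,-40]],"twist":[0,0,0,0,0,0,0],"claw":[1,1,1,1,1,1,1]}'
python3 - <<'E'
from h import *
c=cam("wrist"); I=eyes.read_camera("wrist")
cv2.imwrite("pics/w2.png",I[:,:,::-1])
E
```

```text
t: 6.7
eef_pos: [523.7, 194.0, 207.0]
tcp_rot: [-3.14, 0.002, -2.001]
ft_force: [-0.4, 0.3, -1.5]
opening: 0.166
```

View pics/w2.png

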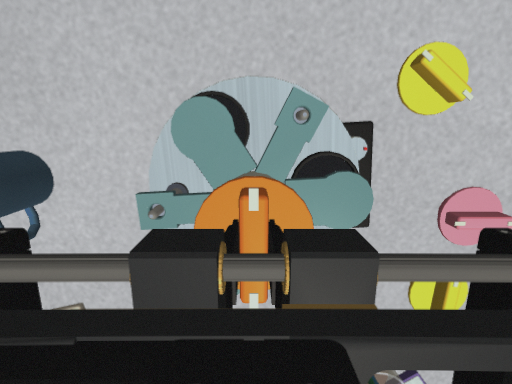

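The cover is held and free of the hub, with the bar at (253,245) between the fingers. The plate stays on its studs.

```bash
python3 -m jog '{"dp":[[0,0,-30],[0,0,-60],[0,0,-80],[0,0,-80],[0,0,-80],[0,0,-80],[0,0,-80],[0,0,-80]],"twist":[7,14,21,28,35,42,49,56],"claw":[1,1,1,1,1,1,1,1]}'
python3 - <<'E'
from h import *
goal([442,-338,287],90)
E
```

```text
t: 7.42
eef_pos: [522.8, 193.8, 284.5]
tcp_rot: [-3.142, -0.001, -2.984]
ft_force: [0.8, -0.1, -2.3]
opening: 0.163
dp [ 163.2 -512.5   -2.4] twist -81.0 dist rows 12.9 j6 -1.49
```

```bash
python3 -m jog '{"dp":[[100,-310,0],[100,-310,0],[100,-310,0],[100,-310,0],[100,-310,0],[100,-310,0],[100,-310,0],[100,-310,0]],"twist":[7,14,21,28,35,42,49,56],"claw":[1,1,1,1,1,1,1,1]}'
python3 - <<'E'
from h import *
goal([442,-338,287],90)
E
```

```text
t: 8.08
eef_pos: [473.9, -130.7, 284.7]
tcp_rot: [-3.141, -0.0, 2.321]
ft_force: [0.4, 0.3, -1.7]
opening: 0.169
dp [-129.9 -164.7   -2.3] twist 43.0 dist rows 5.0 j6 -1.15
```

```bash
python3 -m jog '{"dp":[[-130,-165,0],[-130,-165,0],[-130,-165,0],[-130,-165,0],[-130,-165,0],[-130,-165,0],[-130,-165,0],[-130,-165,0]],"twist":[7,14,21,28,35,42,43,43],"claw":[1,1,1,1,1,1,1,1]}';  python3 -m jog '{"dp":[[0,0,40],[0,0,80],[0,0,120],[0,0,160],[0,0,200],[0,0,230],[0,0,230],[0,0,230]],"twist":[0,0,0,0,0,0,0,0],"claw":[1,1,1,1,1,1,1,1]}'
python3 - <<'E'
from h import *
goal([442,-338,32],90)
E
```

```text
t: 8.75
eef_pos: [443.8, -335.9, 284.3]
tcp_rot: [-3.141, -0.001, 1.579]
ft_force: [-0.2, -0.3, -2.0]
opening: 0.166
t: 9.42
eef_pos: [444.3, -334.7, 54.6]
tcp_rot: [-3.14, -0.002, 1.581]
ft_force: [0.3, -0.5, -0.4]
opening: 0.17
dp [-3.3 -2.3 22.6] twist 0.6 dist rows 0.6 j6 -0.78
```

```bash
python3 -m jog '{"dp":[[-3,0,10],[-3,0,18],[-3,0,21],[-3,0,22],[-3,0,23],[-3,0,23]],"twist":[0,0,0,0,0,0],"claw":[1,1,1,1,1,1]}'; python3 -m jog '{"dp":[[0,0,0],[0,0,0],[0,0,0],[0,0,0],[0,0,0],[0,0,0]],"twist":[0,0,0,0,0,0],"claw":[-1,-1,-1,-1,-1,-1]}';  python3 -m jog '{"dp":[[0,0,0],[0,0,0],[0,0,-30],[0,0,-70],[0,0,-110],[0,0,-150],[0,0,-190],[0,0,-230]],"twist":[0,0,0,0,0,0,0,0],"claw":[-1,-1,-1,-1,-1,-1,-1,-1]}'
python3 - <<'E'
from h import *
goal([523.2,194.6,250],158.4)
E
```

```text
t: 9.92
eef_pos: [444.3, -339.2, 32.2]
tcp_rot: [3.141, 0.0, 1.577]
ft_force: [-0.5, 0.3, -2.2]
opening: 0.167
t: 10.42
eef_pos: [444.2, -339.1, 32.0]
tcp_rot: [3.141, 0.0, 1.577]
ft_force: [-0.7, -0.6, -0.5]
opening: 0.532
t: 11.08
eef_pos: [443.8, -338.7, 264.1]
tcp_rot: [3.141, 0.0, 1.577]
ft_force: [0.6, -1.0, -0.3]
opening: 0.991
dp [532.8  82.8  14.1] twist -68.0 dist rows 12.9 j6 -0.78
```

```bash
python3 -m jog '{"dp":[[320,50,5],[320,50,5],[320,50,5],[320,50,5],[320,50,5],[320,50,5],[320,50,5],[320,50,5]],"twist":[-7,-14,-21,-28,-35,-42,-49,-56],"claw":[-1,-1,-1,-1,-1,-1,-1,-1]}'
python3 - <<'E'
from h import *
goal([523.2,194.6,250],158.4)
E
```

```text
t: 11.75
eef_pos: [491.9, -16.1, 257.1]
tcp_rot: [3.141, 0.0, 2.561]
ft_force: [0.2, -0.4, 0.5]
opening: 1.001
dp [ 89.3 193.4   7.1] twist -11.6 dist rows 5.1 j6 -1.16
```

```bash
python3 -m jog '{"dp":[[89,193,0],[89,193,0],[89,193,0],[89,193,0],[89,193,0],[89,193,0],[89,193,0],[89,193,0]],"twist":[-7,-12,-12,-12,-12,-12,-12,-12],"claw":[-1,-1,-1,-1,-1,-1,-1,-1]}'
python3 - <<'E'
from h import *
goal([523.2,194.6,138],158.4)
c=cam("wrist"); I=eyes.read_camera("wrist")
cv2.imwrite("pics/w3raw.png",I[:,:,::-1]); np.savez("pics/w3.npz",*c)
h=cv2.cvtColor(I,cv2.COLOR_RGB2GRAY)
for z,P in ((148,[(x) for x in ((481.4,131.4),(525,276)) ]),): pass
cv2.imwrite("pics/w3.png",cv2.resize(np.clip(I[:300,60:450,::-1]*1.4,0,255).astype(np.uint8),None,fx=2,fy=2,interpolation=cv2.INTER_CUBIC))
E
```

```text
t: 12.42
eef_pos: [524.6, 191.1, 256.7]
tcp_rot: [-3.141, -0.0, 2.765]
ft_force: [-0.2, -0.6, -0.3]
opening: 1.002
dp [  2.6   2.8 118.7] twist 0.0 dist rows 2.8 j6 -0.96
```

View pics/w3.png

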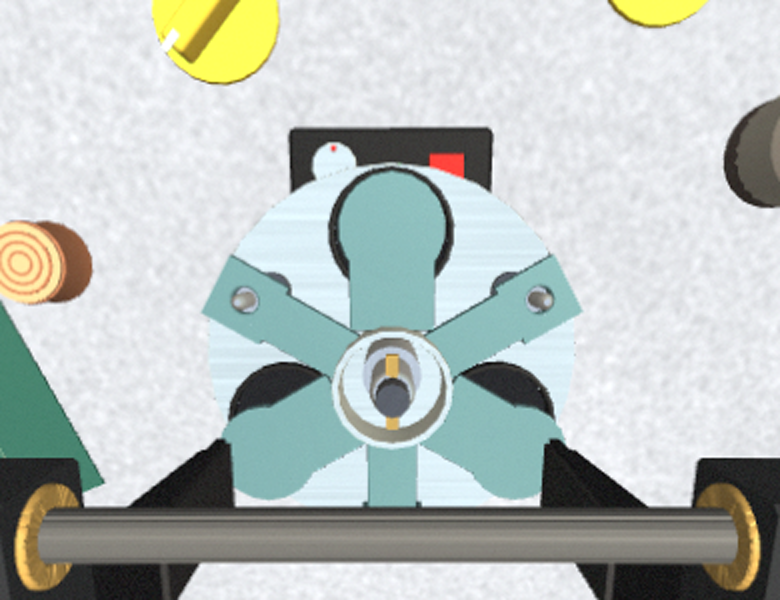

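The collar ring is centred at crop (392,388), with the hub, brass lugs and plunger visible inside it and the studs in the eyes at (245,299) and (540,299).

```bash
python3 - <<'E'
from h import *
f=np.load("pics/w3.npz"); c=tuple(f[k] for k in f.files)
print("collar",to_world(c,[[60+392/2,388/2]],152).round(1), "studs", to_world(c,[[60+245/2,299/2],[60+540/2,299/2]],134).round(1))
for r in (58/2,): print(np.linalg.norm(to_world(c,[[60+333/2,388/2]],152)-to_world(c,[[60+452/2,388/2]],152)))
E
python3 -m jog '{"dp":[[2.5,2.5,30],[2.5,2.5,60],[2.5,2.5,90],[2.5,2.5,105],[2.5,2.5,110],[2.5,2.5,110]],"twist":[0,0,0,0,0,0],"claw":[-1,-1,-1,-1,-1,-1]}'
python3 - <<'E'
from h import *
goal([523.2,194.6,137],158.4)
E
```

```text
collar [[522.3 195.2 152. ]] studs [[457.7 142.9 134. ]
 [511.2 278.1 134. ]]
57.129423566731425
t: 12.97
eef_pos: [523.4, 193.1, 146.3]
tcp_rot: [-3.141, -0.001, 2.762]
ft_force: [1.1, -0.1, 0.5]
opening: 1.0
dp [0.7 1.4 9.3] twist -0.1 dist rows 0.2 j6 -0.96
```

```bash
python3 -m jog '{"dp":[[0.5,1.2,5],[0.5,1.2,9],[0.5,1.2,9],[0.5,1.2,9],[0.5,1.2,9],[0.5,1.2,9],[0.5,1.2,9],[0.5,1.2,9]],"twist":[0,0,0,0,0,0,0,0],"claw":[-1,-1,1,1,1,1,1,1]}';python3 -m jog '{"dp":[[0,0,0],[0,0,0],[0,0,0],[0,0,0],[0,0,0],[0,0,0]],"twist":[0,0,0,0,0,0],"claw":[1,1,1,1,1,1]}';python3 -m jog '{"dp":[[0,0,-5],[0,0,-10],[0,0,-15],[0,0,-25],[0,0,-40],[0,0,-60],[0,0,-60]],"twist":[0,0,0,0,0,0,0],"claw":[1,1,1,1,1,1,1]}'
```

```text
t: 13.63
eef_pos: [523.5, 195.7, 138.1]
tcp_rot: [-3.142, 0.0, 2.764]
ft_force: [-1.3, -1.8, 1.4]
opening: 0.637
t: 14.13
eef_pos: [523.5, 195.7, 138.1]
tcp_rot: [3.142, 0.0, 2.764]
ft_force: [-1.4, -2.1, 5.7]
opening: 0.623
t: 14.72
eef_pos: [524.8, 196.2, 201.7]
tcp_rot: [3.138, 0.004, 2.764]
ft_force: [0.3, 1.2, -1.5]
opening: 0.622
```

```bash
python3 -m jog '{"dp":[[0,0,-30],[0,0,-60],[0,0,-60],[0,0,-60]],"twist":[0,0,0,0],"claw":[1,1,1,1]}'
python3 - <<'E'
from h import *
goal([440,-168,262],158.4)
E
```

```text
t: 15.05
eef_pos: [523.8, 195.8, 258.9]
tcp_rot: [3.14, 0.002, 2.764]
ft_force: [-0.7, -0.8, -2.7]
opening: 0.623
dp [ -56.3 -369.1   -3.6] twist -0.0 dist rows 9.0 j6 -0.95
```

```bash
python3 -m jog '{"dp":[[-28,-180,0],[-56,-369,0],[-56,-369,0],[-56,-369,0],[-56,-369,0],[-56,-369,0],[-56,-369,0],[-56,-369,0]],"twist":[0,0,0,0,0,0,0,0],"claw":[1,1,1,1,1,1,1,1]}'
python3 - <<'E'
from h import *
goal([440,-168,40],158.4)
E
```

```text
t: 15.72
eef_pos: [447.1, -130.5, 256.6]
tcp_rot: [3.141, -0.002, 2.764]
ft_force: [1.1, -0.1, -1.7]
opening: 0.619
dp [ -7.6 -37.5 216.6] twist -0.0 dist rows 5.3 j6 -1.62
```

```bash
python3 -m jog '{"dp":[[-7.5,-37,0],[-7.5,-37,40],[-7.5,-37,80],[-7.5,-37,120],[-7.5,-37,160],[-7.5,-37,200],[-7.5,-37,216],[-7.5,-37,216]],"twist":[0,0,0,0,0,0,0,0],"claw":[1,1,1,1,1,1,1,1]}'; python3 -m jog '{"dp":[[0,0,10],[0,0,18],[0,0,22],[0,0,25],[0,0,26],[0,0,26]],"twist":[0,0,0,0,0,0],"claw":[1,1,1,1,1,1]}'
```

```text
t: 16.38
eef_pos: [439.4, -165.0, 37.7]
tcp_rot: [3.14, -0.008, 2.764]
ft_force: [-0.4, 0.9, -3.2]
opening: 0.62
t: 16.88
eef_pos: [441.9, -166.2, 16.2]
tcp_rot: [3.142, 0.0, 2.764]
ft_force: [-0.0, -0.3, -1.5]
opening: 0.622
```

```bash
python3 -m jog '{"dp":[[0,0,1],[0,0,2],[0,0,2],[0,0,2]],"twist":[0,0,0,0],"claw":[1,1,1,1]}'; python3 -m jog '{"dp":[[0,0,0],[0,0,0],[0,0,0],[0,0,0],[0,0,0]],"twist":[0,0,0,0,0],"claw":[-1,-1,-1,-1,-1]}';  python3 -m jog '{"dp":[[0,0,0],[0,0,-30],[0,0,-70],[0,0,-110],[0,0,-150],[0,0,-190],[0,0,-230],[0,0,-250]],"twist":[0,0,0,0,0,0,0,0],"claw":[-1,-1,-1,-1,-1,-1,-1,-1]}'
python3 - <<'E'
from h import *
top,sc=cam("top"),cam("scene")
T=eyes.read_camera("top"); S=eyes.read_camera("scene")
cv2.imwrite("pics/top1.png",cv2.resize(np.clip(T[60:300,100:420,::-1]*1.5,0,255).astype(np.uint8),(800,600),interpolation=cv2.INTER_CUBIC))
h=cv2.cvtColor(T,cv2.COLOR_RGB2HSV)
goal([630,-190,270],90)
E
```

```text
t: 17.22
eef_pos: [442.1, -166.3, 14.2]
tcp_rot: [-3.142, 0.001, 2.764]
ft_force: [0.0, 0.9, -0.3]
opening: 0.621
t: 17.63
eef_pos: [441.8, -166.2, 13.9]
tcp_rot: [3.141, -0.0, 2.764]
ft_force: [0.0, 0.0, -0.0]
opening: 0.918
t: 18.3
eef_pos: [442.4, -166.5, 268.5]
tcp_rot: [-3.141, 0.005, 2.764]
ft_force: [1.2, -1.1, -0.3]
opening: 1.003
dp [-182.7   47.3   -1.4] twist 68.4 dist rows 4.5 j6 -1.69
```

View pics/top1.png

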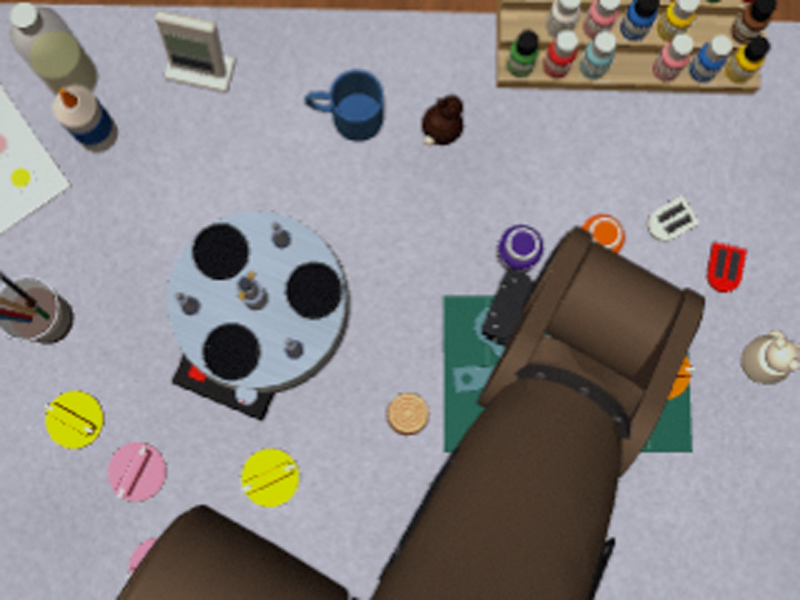

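The top view shows all three cups empty and black: (219,250), (314,290) and (231,352) in the crop. The violet pot is at (521,246) and the orange pot at (604,235), neither of them moved, and the plate and cover are on the mat.

Run:
```python
from h import *
print(to_world(cam("top"),[[100+521/2.5,60+246/2.5],[100+604/2.5,60+235/2.5]],60).round(0))
goal([610,-185,230],98.4)
```

```text
[[ 599. -149.   60.]
 [ 616. -258.   60.]]
dp [-162.    44.6   38.4] twist 60.0 dist rows 4.1 j6 -1.69
```

```bash
python3 -m jog '{"dp":[[-162,45,38],[-162,45,38],[-162,45,38],[-162,45,38],[-162,45,38],[-162,45,38],[-162,45,38],[-162,45,38]],"twist":[7,14,21,28,35,42,49,56],"claw":[-1,-1,-1,-1,-1,-1,-1,-1]}'; python3 -m jog '{"dp":[[0,0,0],[0,0,0],[0,0,0]],"twist":[4,4,4],"claw":[-1,-1,-1]}'
python3 - <<'E'
from h import *
c=cam("wrist"); I=eyes.read_camera("wrist")
cv2.imwrite("pics/w4raw.png",I[:,:,::-1]); np.savez("pics/w4.npz",*c)
print(proj(c,[[599,-149,60],[616,-258,60]]))
cv2.imwrite("pics/w4.png",np.clip(I[:,:,::-1]*1.4,0,255).astype(np.uint8))
E
```

```text
t: 19.07
eef_pos: [608.7, -183.8, 223.8]
tcp_rot: [-3.139, -0.002, 1.781]
ft_force: [0.2, -0.5, -0.5]
opening: 1.001
t: 19.32
eef_pos: [608.7, -184.0, 224.8]
tcp_rot: [-3.14, -0.001, 1.719]
ft_force: [-0.3, 0.2, -0.5]
opening: 0.999
[[249.58447128 154.69556054]
 [250.46694181 245.57604107]]
```

View pics/w4.png

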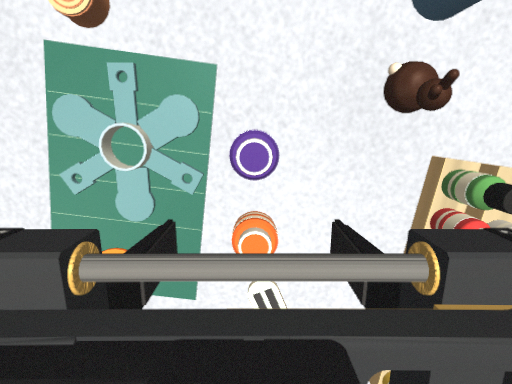

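The violet pot's lid is centred at (254.5,156) and the orange pot's at (256,241). The plate lies flat on the mat with its collar at (126,147).

Run:
```python
from h import *
f=np.load("pics/w4.npz"); c=tuple(f[k] for k in f.files)
I=cv2.imread("pics/w4raw.png")[:,:,::-1].copy()
for nm,p,r,z in (("violet",(254,155),30,60),("orange",(256,242),30,60)):
    g=cv2.cvtColor(I,cv2.COLOR_RGB2HSV); m=cv2.inRange(g,(0,0,150),(180,60,255))
    k=np.zeros_like(m); cv2.circle(k,p,23,255,-1); 
    ys,xs=np.nonzero(m&k)
    print(nm,len(xs),xs.mean(),ys.mean(),to_world(c,[[xs.mean(),ys.mean()]],z).round(1))
print(to_world(c,[[254.5,156],[256,242]],60).round(1),"collar",to_world(c,[[126,147]],28).round(1),
 "eyes",to_world(c,[[121.5,76],[77,179],[187,178.5]],10).round(1))
w=to_world(c,[[254.5,156]],60)[0]; goal([w[0],w[1],48],98.4)
```

```text
violet 347 253.72910662824208 155.79250720461096 [[ 603.8 -149.5   60. ]]
orange 193 257.69948186528495 239.67357512953367 [[ 623.6 -249.1   60. ]]
[[ 604.7 -149.6   60. ]
 [ 622.  -252.4   60. ]] collar [[ 447.1 -165.3   28. ]] eyes [[ 430.6  -82.5   10. ]
 [ 377.7 -219.2   10. ]
 [ 521.3 -197.    10. ]]
dp [ 34.5   1.3 177.1] twist 0.1 dist rows 4.3 j6 -0.55
```

```bash
python3 -m jog '{"dp":[[34,2,40],[34,2,80],[34,2,120],[34,2,150],[34,2,165],[34,2,165],[34,2,165],[34,2,165]],"twist":[0,0,0,0,0,0,0,0],"claw":[-1,-1,-1,-1,-1,-1,-1,-1]}'
python3 - <<'E'
from h import *
goal([603.7,-149.5,47],98.4)
E
```

```text
t: 20.03
eef_pos: [606.7, -150.4, 62.2]
tcp_rot: [3.14, 0.001, 1.718]
ft_force: [0.4, -0.1, 0.7]
opening: 1.001
dp [ 1.4 -2.9 15.2] twist 0.0 dist rows 0.4 j6 -0.5
```

```bash
python3 -m jog '{"dp":[[1,-2.5,8],[1,-2.5,15],[1,-2.5,15],[1,-2.5,15],[1,-2.5,15],[1,-2.5,15],[1,-2.5,15],[1,-2.5,15]],"twist":[0,0,0,0,0,0,0,0],"claw":[-1,-1,-1,1,1,1,1,1]}'; python3 -m jog '{"dp":[[0,0,0],[0,0,0],[0,0,0],[0,0,0],[0,0,0],[0,0,0]],"twist":[0,0,0,0,0,0],"claw":[1,1,1,1,1,1]}'; python3 -m jog '{"dp":[[0,0,-40],[0,0,-80],[0,0,-120],[0,0,-160],[0,0,-160],[0,0,-160]],"twist":[0,0,0,0,0,0],"claw":[1,1,1,1,1,1]}'
python3 - <<'E'
from h import *
goal([534.3,119.4,205],98.4)
E
```

```text
t: 20.7
eef_pos: [603.5, -149.6, 46.1]
tcp_rot: [3.141, 0.0, 1.717]
ft_force: [-0.3, -0.5, 0.7]
opening: 0.707
t: 21.2
eef_pos: [603.5, -149.5, 45.9]
tcp_rot: [3.141, -0.0, 1.717]
ft_force: [0.8, -1.2, 0.1]
opening: 0.434
t: 21.7
eef_pos: [604.0, -149.7, 208.0]
tcp_rot: [3.138, 0.002, 1.717]
ft_force: [0.3, -0.3, -2.0]
opening: 0.436
dp [276.4 -29.8   2.4] twist -0.0 dist rows 6.7 j6 -0.5
```

```bash
python3 -m jog '{"dp":[[276,-30,0],[276,-30,0],[276,-30,0],[276,-30,0],[276,-30,0],[276,-30,0],[276,-30,0],[276,-30,0]],"twist":[0,0,0,0,0,0,0,0],"claw":[1,1,1,1,1,1,1,1]}'
python3 - <<'E'
from h import *
eyes.read_camera("top"); goal([534.3,119.4,125],98.4)
E
```

```text
t: 22.37
eef_pos: [531.3, 123.2, 204.3]
tcp_rot: [-3.138, -0.001, 1.721]
ft_force: [0.4, 0.8, -1.7]
opening: 0.43
dp [-2.2  2.1 79.4] twist 0.2 dist rows 1.9 j6 -0.05
```

```bash
python3 -m jog '{"dp":[[-3,2.5,0],[-3,2.5,20],[-3,2.5,50],[-3,2.5,75],[-3,2.5,79],[-3,2.5,79],[-3,2.5,79]],"twist":[0,0,0,0,0,0,0],"claw":[1,1,1,1,1,1,1]}'
python3 - <<'E'
from h import *
eyes.read_camera("top"); goal([534.3,119.4,108.5],98.4)
E
```

```text
t: 23.0
eef_pos: [537.2, 115.8, 127.4]
tcp_rot: [3.141, -0.0, 1.716]
ft_force: [-0.8, 1.3, -1.5]
opening: 0.436
dp [ 3.8 -2.6 19.5] twist -0.1 dist rows 0.5 j6 -0.05
```

```bash
python3 -m jog '{"dp":[[3.5,-2.5,0],[3.5,-2.5,0],[3.5,-2.5,0],[3.5,-2.5,0]],"twist":[0,0,0,0],"claw":[1,1,1,1]}'; python3 -m jog '{"dp":[[0,0,6],[0,0,12],[0,0,16],[0,0,18],[0,0,18.5],[0,0,18.5],[0,0,18.5]],"twist":[0,0,0,0,0,0,0],"claw":[1,1,1,1,1,1,1]}'
```

```text
t: 23.38
eef_pos: [533.7, 119.8, 127.6]
tcp_rot: [3.14, -0.0, 1.717]
ft_force: [0.8, -0.1, -1.5]
opening: 0.434
t: 23.97
eef_pos: [533.6, 119.7, 108.4]
tcp_rot: [3.141, -0.0, 1.717]
ft_force: [1.0, -0.1, -0.6]
opening: 0.434
```

```bash
python3 -m jog '{"dp":[[0,0,0.5],[0,0,0.5],[0,0,0.5],[0,0,0.5],[0,0,0.5],[0,0,0.5],[0,0,0.5],[0,0,0.5]],"twist":[0,0,0,0,0,0,0,0],"claw":[1,1,-0.3,-0.3,-0.3,-0.3,-0.3,-0.3]}';  python3 -m jog '{"dp":[[0,0,-15],[0,0,-40],[0,0,-80],[0,0,-110],[0,0,-110],[0,0,-110]],"twist":[0,0,0,0,0,0],"claw":[-0.3,-0.3,-0.3,-1,-1,-1]}'
python3 - <<'E'
from h import *
eyes.read_camera("top")
goal([618,-220,220],90)
E
```

```text
t: 24.63
eef_pos: [533.6, 119.7, 108.0]
tcp_rot: [3.141, -0.0, 1.717]
ft_force: [0.2, 0.2, -0.5]
opening: 0.651
t: 25.13
eef_pos: [534.0, 119.7, 219.4]
tcp_rot: [3.138, 0.0, 1.717]
ft_force: [-0.5, -1.2, -0.4]
opening: 0.805
dp [-348.3   34.3   -2.1] twist 8.4 dist rows 8.4 j6 -0.05
```

```bash
python3 -m jog '{"dp":[[-334,34,0],[-334,34,0],[-334,34,0],[-334,34,0],[-334,34,0],[-334,34,0],[-334,34,0],[-334,34,0]],"twist":[7,14,21,28,35,42,49,56],"claw":[-1,-1,-1,-1,-1,-1,-1,-1]}'; python3 -m jog '{"dp":[[0,0,0],[0,0,0],[0,0,0],[0,0,0]],"twist":[4,4,4,4],"claw":[-1,-1,-1,-1]}'
python3 - <<'E'
from h import *
goal([618,-240,220],38.4)
c=cam("wrist"); I=eyes.read_camera("wrist")
cv2.imwrite("pics/w5raw.png",I[:,:,::-1]); np.savez("pics/w5.npz",*c)
e=proj(c,[[622,-251.5,60]])[0]; print(e)
g=cv2.cvtColor(I,cv2.COLOR_RGB2HSV)
m=cv2.inRange(g,(3,120,60),(18,255,255)); k=np.zeros_like(m); cv2.circle(k,tuple(int(v) for v in e),45,255,-1); m&=k
b=max(cv2.findContours(m,cv2.RETR_EXTERNAL,cv2.CHAIN_APPROX_NONE)[0],key=cv2.contourArea)
print("orange hull",cv2.boundingRect(b))
x,y,w,h=cv2.boundingRect(b)
w_=cv2.inRange(g,(0,0,120),(180,70,255))[y:y+h,x:x+w]; k=np.zeros_like(m); cv2.fillPoly(k,[cv2.convexHull(b)],255)
T=np.clip(I*1.3,0,255).astype(np.uint8)[int(e[1])-60:int(e[1])+60,int(e[0])-80:int(e[0])+80,::-1]
print("crop origin",int(e[0])-80,int(e[1])-60)
cv2.imwrite("pics/w5.png",cv2.resize(T,None,fx=3,fy=3,interpolation=cv2.INTER_CUBIC))
E
```

```text
t: 25.85
eef_pos: [614.8, -205.5, 215.9]
tcp_rot: [-3.139, 0.001, 0.733]
ft_force: [0.7, 0.1, -0.0]
opening: 1.0
t: 26.18
eef_pos: [614.8, -202.4, 217.0]
tcp_rot: [-3.14, 0.001, 0.673]
ft_force: [0.6, 0.5, 0.0]
opening: 0.999
dp [-20.9  31.4  -3.1] twist 0.2 dist rows 0.9 j6 0.48
[291.02158724 208.04899372]
orange hull (268, 180, 50, 51)
crop origin 211 148
```

View pics/w5.png

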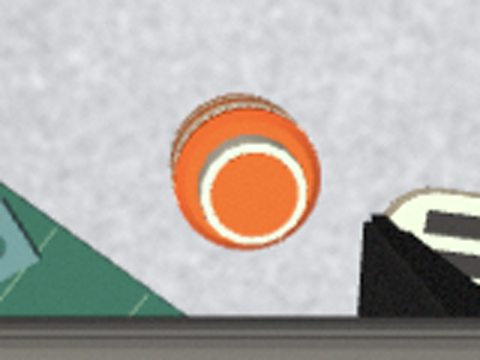

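The orange lid ring is centred at crop (254,191), which is full-image pixel (295.7,211.7). The white window lies to its right, clear of the pot.

Run:
```python
from h import *
f=np.load("pics/w5.npz"); c=tuple(f[k] for k in f.files)
w=to_world(c,[[295.7,211.7]],60)[0]; print(w); goal([w[0],w[1],47],60)
print("window right",to_world(c,[[211+385/3,148+220/3]],10))
```

```text
[ 622.0251921  -258.58366282   60.        ]
dp [-29.5  48.6 170.4] twist -21.4 dist rows 4.3 j6 0.48
window right [[ 641.51567122 -328.22850376   10.        ]]
```

```bash
python3 -m jog '{"dp":[[-29,48,0],[-29,48,30],[-29,48,70],[-29,48,110],[-29,48,140],[-29,48,150],[-29,48,150],[-29,48,150]],"twist":[-7,-14,-21,-21,-21,-21,-21,-21],"claw":[-1,-1,-1,-1,-1,-1,-1,-1]}'
python3 - <<'E'
from h import *
eyes.read_camera("top");eyes.read_camera("top"); goal([622,-258.6,46],60)
E
```

```text
t: 26.9
eef_pos: [623.0, -258.7, 69.1]
tcp_rot: [3.141, -0.0, 1.038]
ft_force: [0.9, 0.4, 1.6]
opening: 1.0
dp [-0.2 -1.6 24.3] twist -0.6 dist rows 0.6 j6 0.04
```

```bash
python3 -m jog '{"dp":[[0,-1,12],[0,-1,24],[0,-1,24],[0,-1,24],[0,-1,24],[0,-1,24],[0,-1,24],[0,-1,24]],"twist":[0,0,0,0,0,0,0,0],"claw":[-1,-1,-1,1,1,1,1,1]}'; python3 -m jog '{"dp":[[0,0,0],[0,0,0],[0,0,0],[0,0,0],[0,0,0],[0,0,0]],"twist":[0,0,0,0,0,0],"claw":[1,1,1,1,1,1]}'; python3 -m jog '{"dp":[[0,0,-40],[0,0,-80],[0,0,-120],[0,0,-180],[0,0,-200],[0,0,-200],[0,0,-200],[0,0,-200]],"twist":[0,0,0,0,0,0,0,0],"claw":[1,1,1,1,1,1,1,1]}'
python3 - <<'E'
from h import *
goal([582.8,241.8,246],38.4)
E
```

```text
t: 27.67
eef_pos: [621.5, -258.7, 44.2]
tcp_rot: [3.141, -0.0, 1.036]
ft_force: [-0.6, -0.3, -0.6]
opening: 0.706
t: 28.17
eef_pos: [621.4, -258.7, 44.3]
tcp_rot: [3.141, -0.0, 1.036]
ft_force: [-2.0, 0.0, 4.6]
opening: 0.435
t: 28.83
eef_pos: [620.9, -258.4, 242.8]
tcp_rot: [-3.14, -0.0, 1.036]
ft_force: [-0.4, -0.6, -2.1]
opening: 0.431
dp [ 411.  -287.7   -2.8] twist 21.0 dist rows 12.0 j6 0.04
```

```bash
python3 -m jog '{"dp":[[220,-150,0],[220,-150,0],[220,-150,0],[220,-150,0],[220,-150,0],[220,-150,0],[220,-150,0],[220,-150,0]],"twist":[7,14,21,21,21,21,21,21],"claw":[1,1,1,1,1,1,1,1]}'; python3 -m jog '{"dp":[[0,0,0]],"twist":[0],"claw":[1]}'
python3 - <<'E'
from h import *
goal([582.8,241.8,243],38.4)
E
```

```text
t: 29.5
eef_pos: [603.3, 10.8, 242.0]
tcp_rot: [-3.139, 0.002, 0.674]
ft_force: [0.3, 0.3, -1.6]
opening: 0.436
t: 29.58
eef_pos: [603.9, 7.8, 242.2]
tcp_rot: [-3.14, 0.002, 0.672]
ft_force: [0.6, -0.8, -2.3]
opening: 0.435
dp [ 129.1 -196.4   -0.7] twist 0.1 dist rows 5.6 j6 0.8
```

```bash
python3 -m jog '{"dp":[[129,-196,0],[129,-196,0],[129,-196,0],[129,-196,0],[129,-196,0],[129,-196,0],[129,-196,0],[129,-196,0]],"twist":[0,0,0,0,0,0,0,0],"claw":[1,1,1,1,1,1,1,1]}'; python3 -m jog '{"dp":[[0,0,20],[0,0,50],[0,0,80],[0,0,100],[0,0,105],[0,0,105],[0,0,105]],"twist":[0,0,0,0,0,0,0],"claw":[1,1,1,1,1,1,1]}'
python3 - <<'E'
from h import *
eyes.read_camera("top");eyes.read_camera("top"); goal([582.8,241.8,106.5],38.4)
E
```

```text
t: 30.25
eef_pos: [584.0, 240.6, 242.6]
tcp_rot: [-3.141, 0.002, 0.671]
ft_force: [0.5, 0.2, -1.9]
opening: 0.432
t: 30.83
eef_pos: [584.8, 239.7, 139.6]
tcp_rot: [3.141, -0.001, 0.668]
ft_force: [-0.3, 0.7, -0.6]
opening: 0.433
dp [-0.8 -2.4 34. ] twist -0.1 dist rows 0.8 j6 1.19
```

```bash
python3 -m jog '{"dp":[[-0.5,-2,4],[-0.5,-2,12],[-0.5,-2,20],[-0.5,-2,28],[-0.5,-2,32],[-0.5,-2,33],[-0.5,-2,34],[-0.5,-2,34]],"twist":[0,0,0,0,0,0,0,0],"claw":[1,1,1,1,1,1,1,1]}'; python3 -m jog '{"dp":[[0,0,0],[0,0,0]],"twist":[0,0],"claw":[1,1]}'
```

```text
t: 31.6
eef_pos: [581.9, 242.2, 106.2]
tcp_rot: [-3.141, 0.0, 0.67]
ft_force: [-8.1, -1.2, 17.5]
opening: 0.437
t: 31.77
eef_pos: [581.9, 242.2, 106.2]
tcp_rot: [-3.142, -0.0, 0.67]
ft_force: [-6.8, -2.2, 16.6]
opening: 0.431
```

```bash
python3 -m jog '{"dp":[[0,0,-0.5],[0,0,-1],[0,0,-1],[0,0,-1],[0,0,-1],[0,0,-1],[0,0,-1],[0,0,-1]],"twist":[0,0,0,0,0,0,0,0],"claw":[1,1,1,-0.3,-0.3,-0.3,-0.3,-0.3]}';  python3 -m jog '{"dp":[[0,0,0],[0,0,-15],[0,0,-40],[0,0,-80],[0,0,-120],[0,0,-150],[0,0,-150],[0,0,-150]],"twist":[0,0,0,0,0,0,0,0],"claw":[-0.3,-0.3,-0.3,-0.3,-1,-1,-1,-1]}'
python3 - <<'E'
from h import *
eyes.read_camera("top")
goal([523,194.6,300],98.4)
E
```

```text
t: 32.43
eef_pos: [582.4, 242.1, 105.9]
tcp_rot: [-3.142, -0.0, 0.67]
ft_force: [0.0, 0.2, 3.0]
opening: 0.641
t: 33.1
eef_pos: [582.5, 242.2, 257.1]
tcp_rot: [3.141, -0.002, 0.67]
ft_force: [-0.3, -0.4, -1.7]
opening: 0.872
dp [-75.6   0.6 -44.5] twist -60.0 dist rows 2.1 j6 1.19
```

```bash
python3 -m jog '{"dp":[[-75,0,-44],[-75,0,-44],[-75,0,-44],[-75,0,-44],[-75,0,-44],[-75,0,-44],[-75,0,-44],[-75,0,-44]],"twist":[-7,-14,-21,-28,-35,-42,-49,-56],"claw":[-1,-1,-1,-1,-1,-1,-1,-1]}'
python3 - <<'E'
from h import *
T=eyes.read_camera("top");c=cam("wrist"); I=eyes.read_camera("wrist")
cv2.imwrite("pics/w6raw.png",I[:,:,::-1]); np.savez("pics/w6.npz",*c); cv2.imwrite("pics/top2raw.png",T[:,:,::-1])
J=I.copy()
M=np.array([523.2,194.6])
for a in (38.4,-81.6):
    q=M+76*np.array([np.cos(np.radians(a)),np.sin(np.radians(a))])
    ang=np.linspace(0,2*np.pi,25)
    for p in proj(c,np.c_[q[0]+21*np.cos(ang),q[1]+21*np.sin(ang),np.full(25,122)]): cv2.circle(J,tuple(int(round(v)) for v in p),1,(255,0,255),-1)
cv2.imwrite("pics/w6.png",cv2.resize(np.clip(J[:280,60:450,::-1]*1.3,0,255).astype(np.uint8),None,fx=2,fy=2,interpolation=cv2.INTER_CUBIC))
goal([442,-166.3,260],158.4)
E
```

```text
t: 33.82
eef_pos: [522.9, 195.4, 297.9]
tcp_rot: [-3.138, 0.0, 1.653]
ft_force: [0.0, 0.2, -0.4]
opening: 1.001
dp [-354.2 -109.    38.6] twist -63.9 dist rows 8.9 j6 0.16
```

View pics/w6.png

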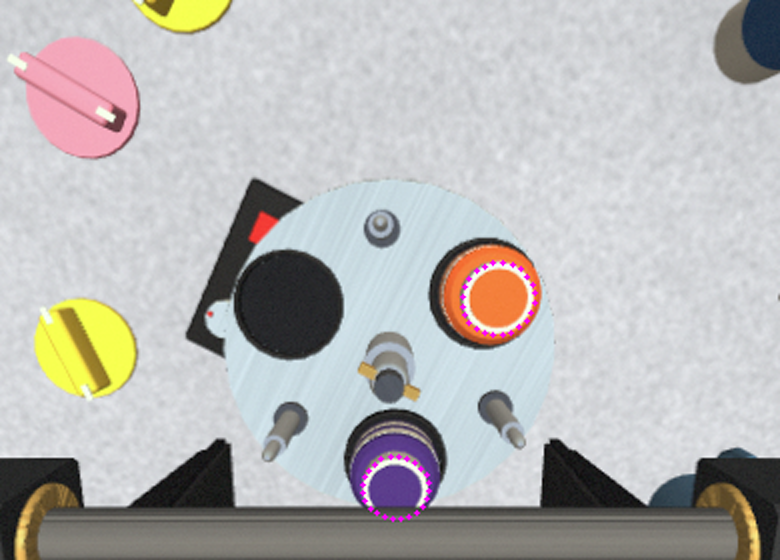

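Both pots stand in their cups, and the predicted lid rims (magenta) coincide with the real ones. The left cup is empty and the studs are clear. Next is the plate.

```bash
python3 -m jog '{"dp":[[-314,-97,38],[-314,-97,38],[-314,-97,38],[-314,-97,38],[-314,-97,38],[-314,-97,38],[-314,-97,38],[-314,-97,38]],"twist":[-7,-14,-21,-28,-35,-42,-49,-56],"claw":[-1,-1,-1,-1,-1,-1,-1,-1]}'; python3 -m jog '{"dp":[[0,0,0],[0,0,0]],"twist":[-7,-7.5],"claw":[-1,-1]}'
python3 - <<'E'
from h import *
goal([442,-166.3,260],158.4)
E
```

```text
t: 34.58
eef_pos: [457.6, -93.6, 264.7]
tcp_rot: [-3.141, -0.002, 2.534]
ft_force: [1.3, -0.4, -0.1]
opening: 0.997
t: 34.75
eef_pos: [457.9, -93.7, 264.7]
tcp_rot: [-3.141, -0.002, 2.663]
ft_force: [0.2, 0.3, -0.4]
opening: 1.001
dp [-19.4 -71.8   4.6] twist -5.8 dist rows 1.8 j6 -1.44
```

```bash
python3 -m jog '{"dp":[[-20,-72,0],[-20,-72,0],[-20,-72,40],[-20,-72,80],[-20,-72,120],[-20,-72,160],[-20,-72,200],[-20,-72,220]],"twist":[-6,-6,-6,-6,-6,-6,-6,-6],"claw":[-1,-1,-1,-1,-1,-1,-1,-1]}'; python3 -m jog '{"dp":[[0,0,0],[0,0,0],[0,0,0]],"twist":[0,0,0],"claw":[-1,-1,-1]}'
python3 - <<'E'
from h import *
goal([442,-166.3,14],158.4)
E
```

```text
t: 35.42
eef_pos: [442.0, -163.6, 41.8]
tcp_rot: [3.141, -0.005, 2.763]
ft_force: [0.0, 0.0, -0.4]
opening: 0.998
t: 35.67
eef_pos: [444.0, -165.1, 46.8]
tcp_rot: [-3.142, 0.001, 2.768]
ft_force: [0.6, -0.6, -0.4]
opening: 0.997
dp [ 1.5 -1.8 32.8] twist 0.2 dist rows 0.8 j6 -1.69
```

```bash
python3 -m jog '{"dp":[[1.5,-1.5,15],[1.5,-1.5,32],[1.5,-1.5,32],[1.5,-1.5,32],[1.5,-1.5,32],[1.5,-1.5,32],[1.5,-1.5,32],[1.5,-1.5,32]],"twist":[0,0,0,0,0,0,0,0],"claw":[-1,-1,-1,1,1,1,1,1]}'; python3 -m jog '{"dp":[[0,0,0],[0,0,0],[0,0,0],[0,0,0],[0,0,0]],"twist":[0,0,0,0,0],"claw":[1,1,1,1,1]}'; python3 -m jog '{"dp":[[0,0,-40],[0,0,-80],[0,0,-120],[0,0,-160],[0,0,-200],[0,0,-240],[0,0,-250],[0,0,-250]],"twist":[0,0,0,0,0,0,0,0],"claw":[1,1,1,1,1,1,1,1]}'
python3 - <<'E'
from h import *
goal([523.2,194.6,262],158.4)
E
```

```text
t: 36.33
eef_pos: [441.7, -166.3, 14.5]
tcp_rot: [-3.142, 0.001, 2.769]
ft_force: [-0.6, -1.0, -0.2]
opening: 0.707
t: 36.75
eef_pos: [441.6, -166.2, 14.1]
tcp_rot: [3.142, 0.0, 2.77]
ft_force: [-1.0, 0.6, 7.5]
opening: 0.619
t: 37.42
eef_pos: [442.1, -166.5, 266.6]
tcp_rot: [-3.141, 0.005, 2.77]
ft_force: [-0.2, -0.8, -2.7]
opening: 0.623
dp [ 55.7 365.9   4.1] twist 0.3 dist rows 8.9 j6 -1.7
```

```bash
python3 -m jog '{"dp":[[48,316,0],[48,316,0],[48,316,0],[48,316,0],[48,316,0],[48,316,0],[48,316,0],[48,316,0]],"twist":[0,0,0,0,0,0,0,0],"claw":[1,1,1,1,1,1,1,1]}'; python3 -m jog '{"dp":[[8,50,0],[8,50,0],[8,50,0],[8,50,0],[8,50,0]],"twist":[0,0,0,0,0],"claw":[1,1,1,1,1]}'; python3 -m jog '{"dp":[[0,0,20],[0,0,50],[0,0,75],[0,0,75],[0,0,75],[0,0,75]],"twist":[0,0,0,0,0,0],"claw":[1,1,1,1,1,1]}'
python3 - <<'E'
from h import *
eyes.read_camera("top");goal([523.2,194.6,138],158.7)
c=cam("wrist"); I=eyes.read_camera("wrist")
cv2.imwrite("pics/w7raw.png",I[:,:,::-1]); np.savez("pics/w7.npz",*c)
cv2.imwrite("pics/w7.png",cv2.resize(np.clip(I[60:260,60:450,::-1]*1.3,0,255).astype(np.uint8),None,fx=2,fy=2,interpolation=cv2.INTER_CUBIC))
E
```

```text
t: 38.08
eef_pos: [511.1, 148.7, 261.7]
tcp_rot: [-3.141, -0.003, 2.771]
ft_force: [0.1, -0.7, -2.8]
opening: 0.623
t: 38.5
eef_pos: [521.8, 194.2, 262.7]
tcp_rot: [-3.14, -0.002, 2.769]
ft_force: [0.6, -0.1, -1.6]
opening: 0.623
t: 39.0
eef_pos: [523.0, 194.5, 190.2]
tcp_rot: [3.141, 0.001, 2.769]
ft_force: [-0.0, -0.2, -1.4]
opening: 0.626
dp [-0.1 -0.2 52.5] twist -0.1 dist rows 1.3 j6 -0.96
```

View pics/w7.png

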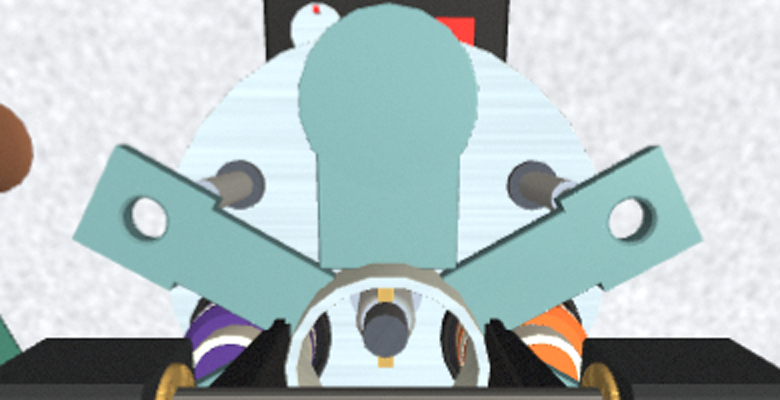

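The view is symmetric, with the eyes at crop (146,217) and (632,218) and the hub and plunger inside the collar. I'll check it numerically before lowering.

Run:
```python
from h import *
f=np.load("pics/w7.npz"); c=tuple(f[k] for k in f.files)
w=to_world(c,[[60+146/2,60+217/2],[60+632/2,60+218/2]],190.2-12.1+8); d=w[0]-w[1]; y=np.degrees(np.arctan2(d[1],d[0]))+90
print(w.round(1),np.linalg.norm(d),"yaw",y, "centre",w.mean(0)[:2]+42*np.array([np.cos(np.radians(y)),np.sin(np.radians(y))]))
```

```text
[[458.1 143.9 186.1]
 [511.1 278.6 186.1]] 144.77113459006642 yaw -21.50624373728641 centre [523.67871245 195.84809116]
```

```bash
python3 -m jog '{"dp":[[0,0,8],[0,0,16],[0,0,24],[0,0,32],[0,0,36],[0,0,40],[0,0,40]],"twist":[0,0,0,0,0,0,0],"claw":[1,1,1,1,1,1,1]}'
```

```text
t: 39.68
eef_pos: [522.0, 195.1, 147.9]
tcp_rot: [-3.141, -0.001, 2.77]
ft_force: [-1.0, 0.0, -2.2]
opening: 0.622
```

```bash
python3 -m jog '{"dp":[[0,0,3],[0,0,6],[0,0,9],[0,0,10],[0,0,10.5],[0,0,10.5],[0,0,10.5]],"twist":[0,0,0,0,0,0,0],"claw":[1,1,1,1,1,1,1]}'
```

```text
t: 40.27
eef_pos: [522.4, 195.1, 138.4]
tcp_rot: [3.141, 0.0, 2.77]
ft_force: [0.6, -0.8, -2.6]
opening: 0.624
```

```bash
python3 -m jog '{"dp":[[0,0,0.5],[0,0,1],[0,0,1.5],[0,0,1.5],[0,0,1.5]],"twist":[0,0,0,0,0],"claw":[1,1,1,1,1]}'; python3 -m jog '{"dp":[[0,0,0],[0,0,0],[0,0,0],[0,0,0],[0,0,0]],"twist":[0,0,0,0,0],"claw":[-1,-1,-1,-1,-1]}';  python3 -m jog '{"dp":[[0,0,0],[0,0,-20],[0,0,-50],[0,0,-90],[0,0,-130],[0,0,-130],[0,0,-130]],"twist":[0,0,0,0,0,0,0],"claw":[-1,-1,-1,-1,-1,-1,-1]}';  python3 - <<'E'
from h import *
eyes.read_camera("top");
goal([444.2,-339.1,260],90.3)
c=cam("wrist"); I=eyes.read_camera("wrist")
cv2.imwrite("pics/w8raw.png",I[:,:,::-1]); np.savez("pics/w8.npz",*c)
cv2.imwrite("pics/w8.png",cv2.resize(np.clip(I[60:270,60:450,::-1]*1.3,0,255).astype(np.uint8),None,fx=2,fy=2,interpolation=cv2.INTER_CUBIC))
E
```

```text
t: 40.68
eef_pos: [522.5, 195.2, 138.0]
tcp_rot: [3.141, 0.001, 2.77]
ft_force: [-3.5, -1.2, 10.1]
opening: 0.62
t: 41.1
eef_pos: [522.3, 195.1, 136.7]
tcp_rot: [3.142, -0.0, 2.77]
ft_force: [-0.5, 0.4, 0.6]
opening: 0.914
t: 41.68
eef_pos: [522.8, 195.3, 268.7]
tcp_rot: [3.139, 0.003, 2.77]
ft_force: [0.6, -0.4, -1.1]
opening: 1.0
dp [-121.5 -526.     6.7] twist 68.4 dist rows 12.9 j6 -0.96
```

View pics/w8.png

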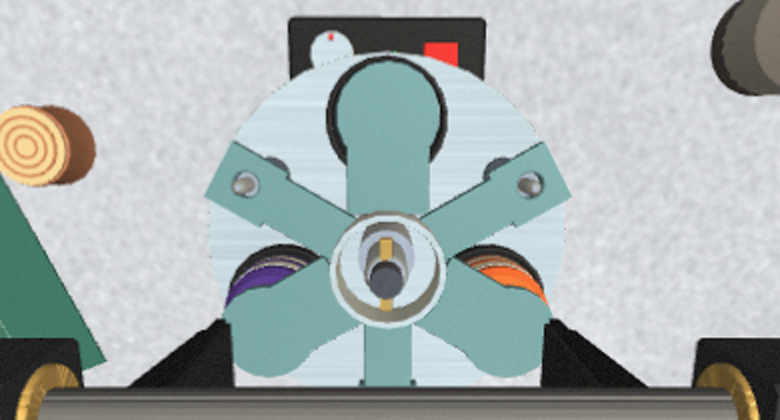

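The plate is down with studs through the eyes at (245,184) and (530,184), and both pots are underneath it. Now I fetch the cover.

```bash
python3 -m jog '{"dp":[[-74,-320,0],[-74,-320,0],[-74,-320,0],[-74,-320,0],[-74,-320,0],[-74,-320,0],[-74,-320,0],[-74,-320,0]],"twist":[7,14,21,28,35,42,49,56],"claw":[-1,-1,-1,-1,-1,-1,-1,-1]}'; python3 -m jog '{"dp":[[0,0,0],[0,0,0],[0,0,0]],"twist":[6,12,12],"claw":[-1,-1,-1]}'
python3 - <<'E'
from h import *
goal([444.2,-339.1,200],90.3)
E
```

```text
t: 42.45
eef_pos: [473.7, -132.0, 265.3]
tcp_rot: [-3.139, -0.002, 1.786]
ft_force: [1.3, 0.4, 0.0]
opening: 0.999
t: 42.7
eef_pos: [474.3, -130.5, 265.2]
tcp_rot: [-3.139, -0.001, 1.576]
ft_force: [-0.9, 0.2, 0.0]
opening: 1.002
dp [-208.5  -31.1   65. ] twist 0.0 dist rows 5.3 j6 -0.41
```

```bash
python3 -m jog '{"dp":[[-208,-31,0],[-208,-31,0],[-208,-31,0],[-208,-31,0],[-208,-31,65],[-208,-31,65],[-208,-31,65],[-208,-31,65]],"twist":[0,0,0,0,0,0,0,0],"claw":[-1,-1,-1,-1,-1,-1,-1,-1]}'; python3 -m jog '{"dp":[[0,0,0],[0,0,0]],"twist":[0,0],"claw":[-1,-1]}'
python3 - <<'E'
from h import *
goal([444.2,-339.1,32],90.3)
c=cam("wrist"); I=eyes.read_camera("wrist")
e=proj(c,[[444.2,-339.1,30]])[0]; b=blob(I,e,(5,120,60),(22,255,255),60)
(cc,r)=cv2.minEnclosingCircle(b[2]); print(e,b[:2],cc,r,"brim",to_world(c,[cc],30).round(1))
E
```

```text
t: 43.37
eef_pos: [445.7, -337.9, 199.5]
tcp_rot: [-3.138, -0.004, 1.585]
ft_force: [0.3, -0.2, 0.4]
opening: 1.002
t: 43.53
eef_pos: [447.1, -337.5, 202.9]
tcp_rot: [3.141, 0.001, 1.585]
ft_force: [-0.6, 0.2, -0.1]
opening: 1.002
dp [ -1.5  -3.1 170.9] twist 0.5 dist rows 4.1 j6 -0.78
[250.73544772 185.67468447] (array([250.81911453, 184.3732575 ]), 2989.0) (250.73577880859375, 184.70401000976562) 31.674083709716797 brim [[ 444.2 -337.9   30. ]]
```

Cover confirmed at (444.2,-338).

```bash
python3 -m jog '{"dp":[[-1.5,-3,40],[-1.5,-3,80],[-1.5,-3,120],[-1.5,-3,145],[-1.5,-3,150],[-1.5,-3,150],[-1.5,-3,150]],"twist":[0.5,0.5,0.5,0.5,0.5,0.5,0.5],"claw":[-1,-1,-1,-1,-1,-1,-1]}'
python3 - <<'E'
from h import *
eyes.read_camera("top");eyes.read_camera("top")
goal([444.2,-339,32],90.3)
E
```

```text
t: 44.17
eef_pos: [444.4, -340.0, 53.5]
tcp_rot: [3.14, 0.001, 1.575]
ft_force: [0.1, -0.4, -0.6]
opening: 0.998
dp [ 1.4 -0.2 21.9] twist -0.1 dist rows 0.5 j6 -0.78
```

```bash
python3 -m jog '{"dp":[[1,0,12],[1,0,21.5],[1,0,21.5],[1,0,21.5],[1,0,21.5],[1,0,21.5],[1,0,21.5],[1,0,21.5]],"twist":[0,0,0,0,0,0,0,0],"claw":[-1,-1,-1,1,1,1,1,1]}'; python3 -m jog '{"dp":[[0,0,0],[0,0,0],[0,0,0],[0,0,0],[0,0,0],[0,0,0],[0,0,0],[0,0,0]],"twist":[0,0,0,0,0,0,0,0],"claw":[1,1,1,1,1,1,1,1]}'; python3 -m jog '{"dp":[[0,0,0],[0,0,0],[0,0,0],[0,0,0]],"twist":[0,0,0,0],"claw":[1,1,1,1]}'; python3 -m jog '{"dp":[[0,0,-40],[0,0,-80],[0,0,-120],[0,0,-160],[0,0,-200],[0,0,-230],[0,0,-230],[0,0,-230]],"twist":[0,0,0,0,0,0,0,0],"claw":[1,1,1,1,1,1,1,1]}'
python3 - <<'E'
from h import *
eyes.read_camera("top")
goal([523.2,194.6,262],64.4)
E
```

```text
t: 44.93
eef_pos: [443.5, -338.9, 30.6]
tcp_rot: [3.141, 0.0, 1.574]
ft_force: [0.9, 0.7, 0.5]
opening: 0.708
t: 45.6
eef_pos: [443.6, -338.9, 30.3]
tcp_rot: [3.141, 0.0, 1.574]
ft_force: [0.9, -0.7, 1.1]
opening: 0.167
t: 45.93
eef_pos: [443.6, -338.8, 30.3]
tcp_rot: [3.141, 0.0, 1.574]
ft_force: [1.8, -1.0, -0.1]
opening: 0.167
t: 46.6
eef_pos: [443.4, -338.8, 261.3]
tcp_rot: [3.14, 0.001, 1.574]
ft_force: [0.5, -0.4, -3.4]
opening: 0.165
dp [532.7  82.   -2.1] twist 25.8 dist rows 12.9 j6 -0.77
```

```bash
python3 -m jog '{"dp":[[320,50,0],[320,50,0],[320,50,0],[320,50,0],[320,50,0],[320,50,0],[320,50,0],[320,50,0]],"twist":[6,12,18,24,25.8,25.8,25.8,25.8],"claw":[1,1,1,1,1,1,1,1]}'; python3 -m jog '{"dp":[[0,0,0],[0,0,0]],"twist":[0,0],"claw":[1,1]}';  python3 - <<'E'
from h import *
goal([523.2,194.6,262],64.4)
E
```

```text
t: 47.32
eef_pos: [491.5, -15.8, 258.4]
tcp_rot: [-3.138, 0.001, 1.124]
ft_force: [0.3, -0.6, -1.9]
opening: 0.163
t: 47.48
eef_pos: [491.8, -17.2, 258.5]
tcp_rot: [-3.138, 0.001, 1.127]
ft_force: [0.6, 0.1, -2.0]
opening: 0.167
dp [204.8 -62.5  -3.5] twist 0.2 dist rows 5.1 j6 0.27
```

```bash
python3 -m jog '{"dp":[[205,-62,0],[205,-62,0],[205,-62,0],[205,-62,0],[205,-62,0],[205,-62,0],[205,-62,0],[205,-62,0]],"twist":[0,0,0,0,0,0,0,0],"claw":[1,1,1,1,1,1,1,1]}'; python3 -m jog '{"dp":[[0,0,20],[0,0,40],[0,0,50],[0,0,50],[0,0,50],[0,0,50]],"twist":[0,0,0,0,0,0],"claw":[1,1,1,1,1,1]}';  python3 - <<'E'
from h import *
eyes.read_camera("top");goal([523.2,194.6,200],64.4);eyes.read_camera("top");goal([523.2,194.6,200],64.4)
E
```

```text
t: 48.15
eef_pos: [524.9, 191.8, 259.1]
tcp_rot: [-3.14, 0.002, 1.124]
ft_force: [0.8, 0.2, -2.0]
opening: 0.164
t: 48.65
eef_pos: [525.7, 192.4, 211.3]
tcp_rot: [3.141, -0.001, 1.123]
ft_force: [0.3, 0.4, -0.5]
opening: 0.167
dp [ 0.7 -3.1 11.4] twist -0.0 dist rows 0.3 j6 0.68
dp [ 0.6 -2.9 11.4] twist -0.0 dist rows 0.3 j6 0.68
```

```bash
python3 -m jog '{"dp":[[0.7,-3,0],[0.7,-3,4],[0.7,-3,8],[0.7,-3,8],[0.7,-3,8]],"twist":[0,0,0,0,0],"claw":[1,1,1,1,1]}'; python3 -m jog '{"dp":[[0,0,4],[0,0,8],[0,0,12],[0,0,16],[0,0,20],[0,0,20],[0,0,20]],"twist":[0,0,0,0,0,0,0],"claw":[1,1,1,1,1,1,1]}';  python3 - <<'E'
from h import *
goal([523.2,194.6,164],64.4); print(readout.state()["ft_force"])
E
```

```text
t: 49.17
eef_pos: [522.6, 195.0, 202.0]
tcp_rot: [-3.141, 0.0, 1.124]
ft_force: [-0.2, -0.0, -1.6]
opening: 0.17
t: 49.75
eef_pos: [522.6, 194.9, 182.1]
tcp_rot: [-3.141, 0.0, 1.124]
ft_force: [-0.5, -0.1, -1.7]
opening: 0.166
dp [-0.1  0.6 18.1] twist -0.0 dist rows 0.4 j6 0.69
[-0.52817464 -0.09772405 -1.69292373]
```

```bash
python3 -m jog '{"dp":[[0,0,2],[0,0,4],[0,0,6],[0,0,8],[0,0,8],[0,0,8]],"twist":[0,0,0,0,0,0],"claw":[1,1,1,1,1,1]}'; python3 -m jog '{"dp":[[0,0,2],[0,0,4],[0,0,6],[0,0,8],[0,0,9.5],[0,0,9.5],[0,0,9.5]],"twist":[0,0,0,0,0,0,0],"claw":[1,1,1,1,1,1,1]}'
```

```text
t: 50.25
eef_pos: [522.8, 195.0, 174.5]
tcp_rot: [3.141, -0.0, 1.124]
ft_force: [-1.1, 0.8, 2.6]
opening: 0.167
t: 50.83
eef_pos: [522.9, 195.0, 165.2]
tcp_rot: [3.141, -0.001, 1.124]
ft_force: [-1.9, -0.2, 9.0]
opening: 0.17
```

```bash
python3 -m jog '{"dp":[[0,0,0.3],[0,0,0.3],[0,0,0.3],[0,0,0.3],[0,0,0.3],[0,0,0.3],[0,0,0.3],[0,0,0.3]],"twist":[2,8,14,20,26,32,38,44],"claw":[1,1,1,1,1,1,1,1]}'; python3 -m jog '{"dp":[[0,0,0],[0,0,0],[0,0,0],[0,0,0],[0,0,0],[0,0,0],[0,0,0],[0,0,0]],"twist":[6,12,18,24,30,36,42,42],"claw":[1,1,1,1,1,1,1,1]}';  python3 -m jog '{"dp":[[0,0,0],[0,0,0]],"twist":[0,0],"claw":[1,1]}'
```

```text
t: 51.5
eef_pos: [523.4, 195.1, 165.2]
tcp_rot: [3.141, -0.002, 0.351]
ft_force: [0.6, 0.9, 9.2]
opening: 0.169
t: 52.17
eef_pos: [523.5, 195.1, 165.2]
tcp_rot: [-3.14, -0.002, -0.384]
ft_force: [0.6, -0.4, 8.1]
opening: 0.164
t: 52.33
eef_pos: [523.4, 195.1, 165.2]
tcp_rot: [-3.14, -0.002, -0.377]
ft_force: [0.8, -0.3, 8.8]
opening: 0.164
```

```bash
python3 -m jog '{"dp":[[0,0,-2],[0,0,-4],[0,0,-6],[0,0,-7],[0,0,-7],[0,0,-7]],"twist":[0,0,0,0,0,0],"claw":[1,1,1,1,1,1]}'; python3 -m jog '{"dp":[[0,0,-2],[0,0,-2],[0,0,-2]],"twist":[0,0,0],"claw":[1,1,1]}'
```

```text
t: 52.83
eef_pos: [523.4, 195.1, 171.8]
tcp_rot: [-3.14, -0.001, -0.377]
ft_force: [3.5, 0.8, 3.7]
opening: 0.166
t: 53.08
eef_pos: [523.1, 195.0, 172.5]
tcp_rot: [-3.141, -0.0, -0.377]
ft_force: [6.6, 1.7, -7.1]
opening: 0.167
```

The pull of −7 N shows that the lugs have caught. Releasing now.

```bash
python3 -m jog '{"dp":[[0,0,1],[0,0,1],[0,0,1],[0,0,1],[0,0,1],[0,0,1],[0,0,1],[0,0,1]],"twist":[0,0,0,0,0,0,0,0],"claw":[1,1,-1,-1,-1,-1,-1,-1]}';  python3 -m jog '{"dp":[[0,0,0],[0,0,0],[0,0,-20],[0,0,-60],[0,0,-100],[0,0,-125],[0,0,-125],[0,0,-125]],"twist":[0,0,0,0,0,0,0,0],"claw":[-1,-1,-1,-1,-1,-1,-1,-1]}';  python3 - <<'E'
from h import *
eyes.read_camera("top"); eyes.read_camera("top")
st=readout.state(); print(st["eef_pos"],st["tcp_rot"],st["ft_force"])
c=cam("wrist"); I=eyes.read_camera("wrist")
cv2.imwrite("pics/w9raw.png",I[:,:,::-1]); np.savez("pics/w9.npz",*c)
e=proj(c,[[523.2,194.6,172]])[0]; b=blob(I,e,(5,120,60),(22,255,255),60)
for z in(172,178):
    print(z,cv2.fitEllipse(to_world(c,b[2][:,0],z)[:,:2].astype(np.float32)))
S=eyes.read_camera("scene")
A=cv2.resize(I[60:270,60:450],(800,431)); cv2.imwrite("pics/w9.png",np.clip(A[:,:,::-1]*1.3,0,255).astype(np.uint8))
cv2.imwrite("pics/sc9.png",cv2.resize(np.clip(S[140:310,140:400,::-1]*1.5,0,255).astype(np.uint8),(780,510),interpolation=cv2.INTER_CUBIC))
E
```

```text
t: 53.75
eef_pos: [522.4, 194.9, 172.4]
tcp_rot: [3.141, 0.001, -0.377]
ft_force: [-0.3, -0.3, 0.2]
opening: 0.529
t: 54.42
eef_pos: [522.8, 195.0, 298.5]
tcp_rot: [-3.14, -0.002, -0.377]
ft_force: [-0.5, 0.5, -0.9]
opening: 0.994
[522.18901831 194.81517186 296.36802814] [ 3.14063288e+00  1.49990483e-03 -3.77208500e-01] [-0.29154075  0.43748933 -0.7907357 ]
172 ((522.8948364257812, 195.6646270751953), (73.79087829589844, 74.46683502197266), 70.58462524414062)
178 ((524.1368408203125, 195.17271423339844), (72.28767395019531, 72.94985961914062), 70.5850601196289)
```

View pics/w9.png

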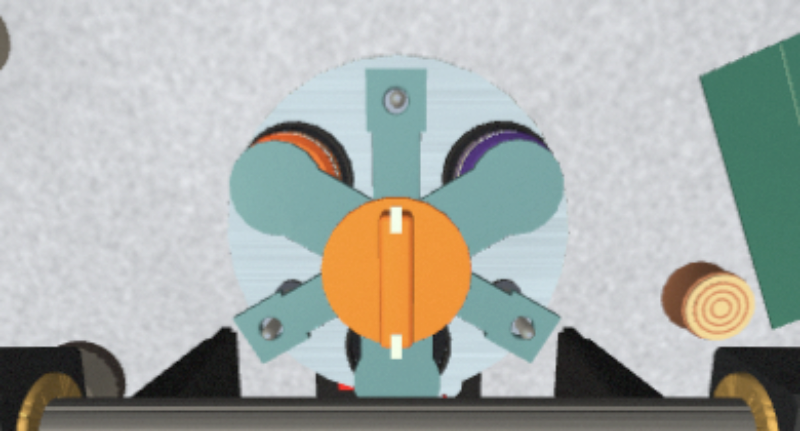

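View pics/sc9.png

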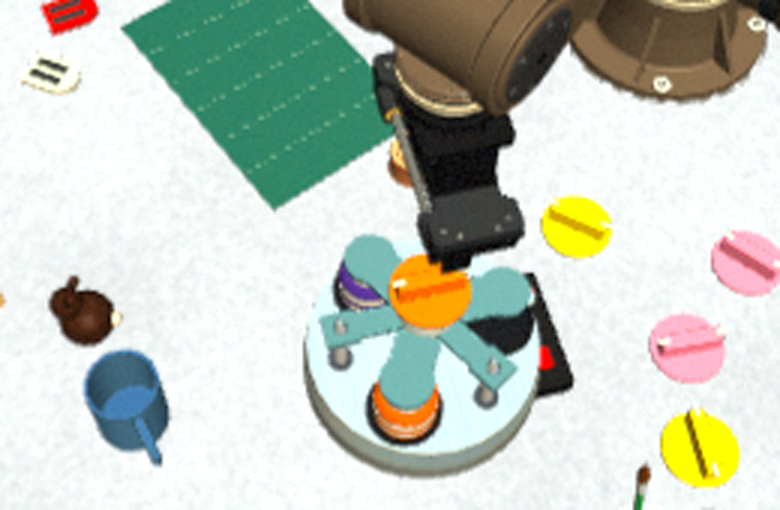

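The wrist view shows the cover centred at (396,272), with its bar along the top lobe and stud. All visible studs are in their eyes and both pots are under the lobes. The scene view agrees, and the bystanders it shows are in place.

```bash
python3 -c "
from cell import job_done,readout
print(job_done(), readout.state()['t'])"
```

```text
the job is handed in; nothing more can be done
the job is handed in; nothing more can be done
```

The mixer is loaded and closed, and I handed the job in at about 55 s of the 210 s allowed. The robot reports no verdict, so what follows is from my own checks.

**What I did:**
- I pressed the cover about 8 mm down, turned it 87° counter-clockwise and set it on the mat, then put the plate on the mat as well.
- I stood the violet pot in the cup at 300° and the orange pot in the cup at 60°. I saw no green pot in the opening views, so the cup at 180° stays empty.
- I put the plate back on its studs, set the cover on 86° counter-clockwise of the lugs, pressed it down, turned it clockwise and released it.

**Last checks:**
- **Cover:** it resisted a 7 N upward pull before I let go, so the lugs have caught. Its rim then measured about 1 mm from the mixer axis and looked the same size as when it was locked at the start. The bar lies along the mixer's x axis (gripper yaw −0.377 rad when I released it).
- **Plate:** the three studs visible in the last pictures are in their eyes.
- **Pots:** both lids matched their predicted positions before the plate went on, and both pots still showed under the plate at the end.
- **Gripper:** it was clear of everything, and the bystanders visible in the last pictures had not moved.

**Disagreements and a rough spot:**
- The camera put the plate's collar, as it lay on the mat, about 5 mm from where the arm had set it down. The eye positions agreed with the arm to 1–2 mm, so I used the arm's value.
- An early reading of the orange pot was 6 mm off, because its lid was partly hidden. I measured it again before gripping.
- The orange pot went into its cup with about 17 N of push before I eased off.

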